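# Repack the clamp-plate parts case

### The job

Pack the plywood case for the road: slacken the lock ring well, then wind the knob above it until the clamp plate is nearly fully open, and stack all the loose parts that are there in the bay in one upright, centred pile, heaviest at the bottom and lightest on top (the dark tin of springs flat on the case floor with its long side along the case, then the small plain tin, then the wire spool, then the tape roll). Then wind the plate back in until it is snug against the dark tin, with no more than a few millimetres of play, and retighten the lock ring fully. Leave the jar, the spray can and the paint can where they are.

Things in the scene. Friction and masses are not known exactly. Their poses are not given: they have to be found in the camera images.
- case: Open plywood case 200 x 146 mm, fixed to the table. Origin: centre of its underside; x along it from the drive block (x = -100 to -36 mm, 70 mm wide, top z = 46) to the end wall (inner face x = 92, 50 mm high), y left. Floor top z = 6. Side walls' inner faces y = +-67, 30 mm high. The bay lies between clamp plate and end wall. Knob and lock ring share an upright axis at x = -68, y = 0.
- lockring (a joint): Lock ring: round steel ring 56 mm across, z = 52 to 76 mm, below the knob on the same axis; grip it from above, a finger either side of the knob. 0 rad = tight; grows counter-clockwise seen from above as it loosens, stop at 1.1. Friction 0.3 N m. Near 0 it holds the knob fast; loose from 0.6 rad on; counts as tight below 0.15.
- adjuster (a joint): Adjuster knob: round, black, 36 mm across, z = 84 to 114 mm. 0 to 6.0 rad, grows counter-clockwise seen from above and draws the clamp plate towards the knob: the bay is 80 mm + 6 mm per rad long. Friction 0.1 N m when the lock ring is loose; stays where it is left. Starts at 0 to 1.3, too short for the load; needs several strokes.
- ring_top (a point): Point on the axis at the top face of the lock ring (76 mm above the table).
- knob_top (a point): Point on the axis at the top of the knob (114 mm above the table).
- plate_face (a point): Clamp plate: upright aluminium plate 124 mm wide, 8 mm thick, top edge 48 mm above the table; this point is the middle of the upper edge of the face that meets the load. The plate slides along the case's x and is moved only by the knob.
- bay_wall (a point): Foot of the fixed end wall's inner face, at its middle, on the floor top; the bay's length is the distance along the case's x from the plate's face to here.
- spring_tin: Dark grey tin of springs, 67 x 92 x 36 mm (its x, y, z), the heaviest, about 0.6 kg; always there. The parts start on the free table to the right of the case (x 0.43 to 0.63, y -0.33 to -0.12 m). Origin: centre of its underside, z up. 
- plain_tin: Small bare-metal tin, 57 x 77 x 31 mm (x, y, z), the second heaviest, about 0.32 kg; may be absent. Origin: centre of its underside, z up. 
- wire_spool: Spool of copper wire with wooden flanges standing on end, 56 mm across, 41 mm high, the third heaviest, about 0.17 kg; may be absent. Origin: centre of its underside, z up. 
- tape_roll: Roll of black tape lying flat, 62 x 60 mm across, 19 mm high, the lightest, about 0.06 kg; may be absent. Origin: centre of its underside, z up. 
- nut_jar: Bystander: jar 62 mm across, 98 mm high, with a blue lid. Origin: centre of its underside, z up. 
- spray_can: Bystander: spray can 62 mm across, 190 mm high. Origin: centre of its underside, z up. 
- small_can_1: Bystander: small white-lidded paint can 66 mm across, 100 mm high. Origin: centre of its underside, z up. 

How it is judged:
By the outcome, as a careful person would: the job done as asked, in the order asked, and still so for the second after the job is handed in, with the robot touching nothing.
Of plain_tin, wire_spool, tape_roll only 2 to 3 are there at a start; the rules pass over those that are not, and their reading is None.
At some moment in a run one of spring_tin may be knocked a few centimetres aside while the robot is not near it.
Once in a run the grip may slacken for a moment while it holds something.
It also fails if it takes over 210 s, if anything falls off the work surface, if the arm or the gripper's body presses on something with over 40 N, if the wrist force passes 120 N, or if a joint passes its speed limit or range.

### The arm

A 6-joint arm with a two-finger parallel gripper is mounted at the origin on a cart in front of the work surface, level with it; the furniture and walls round the work are solid. World frame = base frame: x ahead of the robot, y to its left, z up, the work surface at z = 0. Lengths are in m, angles in rad, forces in N, time in s.
With the tool pointing down it reaches from about 0.35 to 0.775 m from the base axis. Payload 7.3 kg.
Tool frame: the origin (TCP) lies on the centre line of the jaws, within the pads' length; the fingertips stand ahead of it and the grasp point (between the pads) lies 11 mm behind it (robot.nose_length is the z of the fingertips in the tool frame, in m); z points along the fingers, y is the line along which they close (so a half turn about z gives the same grasp; the last joint's range is limited). The gripper opens to 92 mm and grips with 3 to 60 N. Pads are 19 mm wide; open, the fingers measure 130 mm over their backs; the gripper's body (75 mm by 190 mm) begins 47 mm behind the grasp point.
Start: joints at [0.977, 0.342, 1.524, -0, 1.275, -0.146], TCP at [0.227, 0.473, 0.235] pointing down, gripper open.
Joint ranges: [-2.53, 2.53], [-0.77, 2.02], [0.04, 2.7], [-1, 4.14], [0.28, 2.66], [-3.11, 3.11]. Speed limits (rad/s): [2.57, 2.57, 3.14, 3.14, 3.14, 3.14].

### API

Orientations are given as [roll, pitch, yaw] about the fixed x, y, z axes, in that order (R = Rz(yaw) Ry(pitch) Rx(roll)).
In Python, from cell import robot, cams gives the robot as it stands. The module is installed in compiled form; this text tells all that it offers.
- The arm moves only by the tool carry_out, never from a script. Its argument "deltas" is a list of rows, each a list of 7 numbers: the shift along the tool's x, y, z in cm, then the turn, a rotation vector about the tool's x, y, z in rad, then the opening, from 0 (shut) to 1 (fully open). A call has exactly 8 rows; each row shifts and turns the commanded pose from where the row before left it, along the tool's axes as they then stand; what a row does not reach is not made up. A row lasts 1/12 s, in which the tool goes at most 41.7 mm and 7.16 degrees, less where a joint would pass 70% of its speed; a pose out of reach is approached as far as the arm can. A call is refused whole if a number of a shift passes 4.17 or a number of a turn 0.125, either way. A call with a gripper value outside its range is refused whole. The fingers move at their own pace and stop on an object; "force" is the grip in N (left out, the last holds). Time passes only in rows, so rows that do not move let the fingers close, or fill a call up. It gives the time, the measured TCP pose, the force, the opening and the grip force at its end, in the units of the state.
- robot.observe(): the state, without advancing time (a new reading comes with each control period).
- cams.read_camera(name): name is "scene" or "top" or "wrist"; returns a dict with "image" (400x640x3 uint8, blue, green, red), "depth" (400x640 float32, m along the optical axis (not along the pixel's ray), 0 where there is no reading), "fx", "fy", "cx", "cy" (pixels), "world_to_cam" (4x4, takes a point from world to camera coordinates). Camera axes: x right, y up, looking along -z (the intrinsics and any distortion apply to the point x, -y, -z); pixel columns grow to the right and rows downward; lengths in m; the calibration is good to about 2 mm. A picture is of the moment at which its call begins.
- robot.hand_in(): hands the job in; it is judged then, once.
The state is a dict: "time": time; "qpos": joint angles; "qvel": joint speeds; "joint_efforts": joint torques, N m; "tool_pos": TCP position; "tool_rot": TCP orientation; "contact_force": force on the tool from outside, world axes, zero at the start; "torque": the same for the moment, N m; "opening": finger opening in m; "grip_force": force on a finger pad.
Only numpy, scipy, OpenCV 4.12 (cv2) and the standard library are available. Lean on these libraries where they do the work, as an engineer would, in place of code of your own. Each camera call takes 0.05 s, during which the arm holds its last target. There are 200 camera calls.

## Working session

There is one attempt and no reset: what is moved stays moved. The work goes in short steps, Python scripts to look and compute and a tool call to move; the robot and the scene stay as the last step left them, time stands still between calls to the robot, and variables do not carry over. Pictures are saved under pics/ and viewed, at most 14 in all, crops included, and the job is handed in when it is done.

Besides the shell and the picture viewer there is one more tool, called as a command line: name --pt "numbers of a row" for each row, then --argument value for the rest. carry_out: Moves the arm, as the interface text tells. Its arguments: {"type":"object","properties":{"deltas":{"type":"array","items":{"type":"array","items":{"type":"number"}}},"force":{"type":"number"}},"required":["deltas"]}

```bash
mkdir -p pics; ls
python3 - <<'E'
from cell import robot, cams
import cv2,numpy as np
s=robot.observe()
for k,v in s.items(): print(k,np.round(v,3))
print(robot.nose_length)
for n in("scene","top"):
    d=cams.read_camera(n); cv2.imwrite(f"pics/{n}0.png",d["image"]); np.savez(f"{n}0.npz",**d)
    print(n,d["fx"],d["cx"],d["cy"],np.round(np.linalg.inv(d["world_to_cam"]),3).tolist(),d.keys(),(d["depth"]>0).mean())
E
```

```text
pics
time 0.0
qpos [ 0.977  0.343  1.525  0.     1.275 -0.146]
qvel [-0.    -0.     0.001  0.001  0.     0.001]
joint_efforts [ 1.0000e-03 -4.3124e+01 -2.4422e+01  7.2000e-02  5.6000e-02 -0.0000e+00]
tool_pos [0.227 0.473 0.234]
tool_rot [-3.14  -0.     2.694]
contact_force [ 0.086  0.105 -0.543]
torque [-0.043 -0.013 -0.006]
grip_force 0.0
opening 0.092
0.008
scene 519.5499425590685 320.32781441939676 192.30816019700129 [[0.572, 0.541, -0.617, -0.247], [-0.82, 0.361, -0.444, -0.589], [-0.017, 0.76, 0.65, 0.998], [0.0, 0.0, 0.0, 1.0]] dict_keys(['image', 'depth', 'fx', 'fy', 'cx', 'cy', 'world_to_cam']) 0.9916171875
top 494.7915227920535 315.86819736795184 199.04086389186185 [[-0.013, 0.987, -0.161, 0.427], [-1.0, -0.01, 0.019, 0.035], [0.017, 0.161, 0.987, 1.296], [0.0, 0.0, 0.0, 1.0]] dict_keys(['image', 'depth', 'fx', 'fy', 'cx', 'cy', 'world_to_cam']) 0.995984375
```

View pics/top0.png

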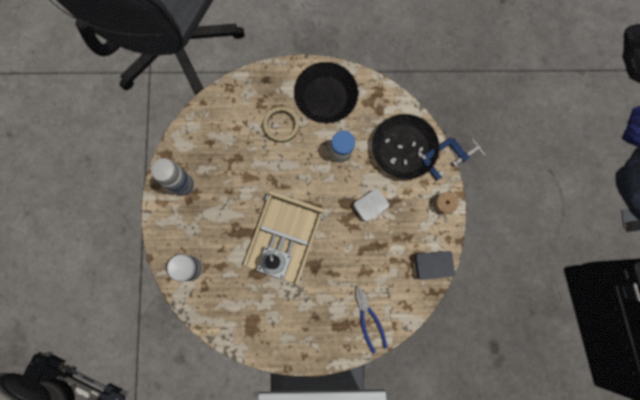

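View pics/scene0.png

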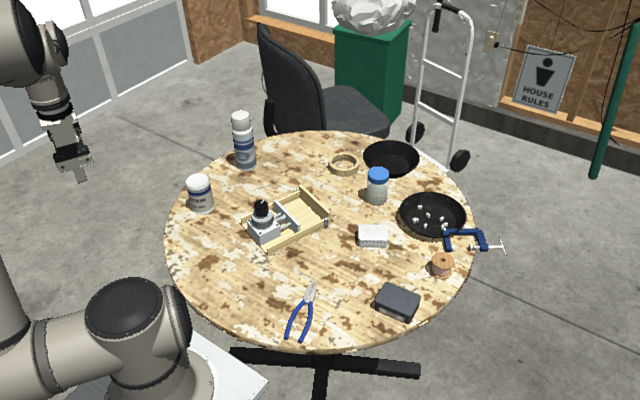

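Top: the case is at about (283,237) with its knob at (272,262). The plain tin is at (370,205), the spool at (446,203) and the dark tin at (434,265). I see no black tape roll. Next I measure from depth.

```bash
cat > h.py <<'E'
import cv2,numpy as np
from cell import robot,cams
def cloud(d):
    h,w=d["depth"].shape; u,v=np.meshgrid(np.arange(w),np.arange(h)); z=d["depth"]
    P=np.stack([(u-d["cx"])/d["fx"]*z,-(v-d["cy"])/d["fy"]*z,-z,np.ones_like(z)],-1)
    W=P@np.linalg.inv(d["world_to_cam"]).T; W[z==0]=np.nan
    return W[...,:3]
def ray(d,u,v,z):
    M=np.linalg.inv(d["world_to_cam"]); r=M[:3,:3]@[(u-d["cx"])/d["fx"],-(v-d["cy"])/d["fy"],-1]
    o=M[:3,3]; return o+r*(z-o[2])/r[2]
def st():
    s=robot.observe(); print("t",round(s["time"],2),"pos",np.round(s["tool_pos"],4),"rot",np.round(s["tool_rot"],3),"F",np.round(s["contact_force"],1),"T",np.round(s["torque"],2),"op",round(s["opening"],4),"g",round(s["grip_force"],1),"q",np.round(s["qpos"],2)); return s
E
python3 - <<'E'
from h import *
for n in("top","scene"):
    d=dict(np.load(n+"0.npz")); W=cloud(d)
    inb=(abs(W[...,0]-.5)<.35)&(abs(W[...,1])<.4)
    print(n,"table z",np.nanmedian(W[...,2][inb&(abs(W[...,2])<.01)]))
    m=(inb&(W[...,2]>.013)).astype(np.uint8)
    k,L,S,C=cv2.connectedComponentsWithStats(m)
    for i in range(1,k):
        if S[i,4]<40: continue
        p=W[L==i]; zt=np.percentile(p[:,2],90); t=p[p[:,2]>zt-.006]
        r=cv2.minAreaRect((t[:,:2]*1000).astype(np.float32))
        print(S[i].tolist(),"zt",round(zt,3),"cen",np.round(r[0],1),"size",np.round(r[1],1),"ang",round(r[2],1))
E
```

```text
top table z -0.00012892428032174053
[306, 118, 39, 7, 137] zt 0.047 cen [839.7 -15.6] size [100.   17.1] ang 88.6
[371, 119, 98, 62, 1370] zt 0.028 cen [ 773.4 -240.6] size [174.9 206.6] ang 12.1
[263, 120, 35, 23, 216] zt 0.028 cen [820.7 103.3] size [54.8 91. ] ang 1.0
[329, 131, 26, 31, 629] zt 0.1 cen [767.3 -56.6] size [58.1 58.8] ang 89.3
[151, 159, 42, 37, 1019] zt 0.191 cen [679.7 363.8] size [51.3 50.9] ang 6.8
[354, 189, 35, 33, 654] zt 0.034 cen [ 617.7 -131.3] size [57.2 77.3] ang 32.1
[243, 191, 81, 94, 1778] zt 0.109 cen [471.1 119.3] size [34.4 34.9] ang 25.9
[436, 192, 22, 22, 372] zt 0.044 cen [ 620.  -326.4] size [55.2 53.1] ang 2.7
[415, 251, 40, 30, 992] zt 0.039 cen [ 460.2 -289.9] size [67.2 93.4] ang 5.0
[167, 255, 35, 27, 755] zt 0.1 cen [459.5 337.8] size [63.5 61.7] ang 89.3
[110, 387, 18, 13, 175] zt 0.336 cen [221.5 387.4] size [24.1 13. ] ang 85.3
scene table z -0.0001517777039993229
[39, 28, 22, 49, 655] zt 0.621 cen [192.2 323.6] size [56.2  9.8] ang 57.7
[231, 110, 25, 59, 1105] zt 0.187 cen [676.2 359.5] size [55.6 51. ] ang 71.3
[59, 145, 35, 25, 502] zt 0.335 cen [192.6 391.8] size [28.7 64.8] ang 74.2
[329, 155, 30, 20, 183] zt 0.026 cen [819.2 100.2] size [94.4 57.4] ang 88.1
[365, 162, 30, 41, 746] zt 0.098 cen [763.3 -61.3] size [59.6 56.2] ang 31.5
[186, 174, 28, 38, 822] zt 0.099 cen [456.9 334.7] size [69.6 62.3] ang 63.8
[240, 184, 91, 70, 2321] zt 0.078 cen [466.9 113.1] size [47.4 53.7] ang 49.5
[399, 192, 91, 59, 998] zt 0.028 cen [ 782.2 -250.7] size [181.2 226. ] ang 24.8
[358, 224, 31, 21, 560] zt 0.033 cen [ 617.1 -135.4] size [60.5 75.6] ang 32.9
[432, 252, 23, 23, 408] zt 0.043 cen [ 618.9 -329. ] size [53.9 55.1] ang 60.8
[375, 282, 46, 40, 1171] zt 0.038 cen [ 459.6 -292. ] size [71.9 93.1] ang 5.9
```

Run:
```python
from h import *
for n in("top","scene"):
    d=dict(np.load(n+"0.npz")); W=cloud(d); 
    near=(np.hypot(W[...,0]-.55,W[...,1]-.09)<.2)
    p=W[near&(W[...,2]>.009)]
    # full outline, everything
    r=cv2.minAreaRect((p[:,:2]*1000).astype(np.float32)); print(n,"outline",np.round(r[0],1),np.round(r[1],1),round(r[2],2))
    k=p[(p[:,2]>.10)]; print("knob",np.round(cv2.minEnclosingCircle((k[:,:2]*1000).astype(np.float32)),1) if 0 else (cv2.minEnclosingCircle((k[:,:2]*1000).astype(np.float32))))
    for a in np.deg2rad(np.arange(-30,-8,2)):
        pass
    e=p[(p[:,2]>.044)&(p[:,2]<.054)]; far=e[np.hypot(e[:,0]-.471,e[:,1]-.119)>.13]
    l=cv2.fitLine(far[:,:2].astype(np.float32),cv2.DIST_HUBER,0,.001,.001).ravel(); print("endwall",l,np.rad2deg(np.arctan2(l[1],l[0])),len(far),far.mean(0))
    pl=e[(np.hypot(e[:,0]-.471,e[:,1]-.119)>.045)&(np.hypot(e[:,0]-.471,e[:,1]-.119)<.11)]
    th=np.deg2rad(-13); 
    np.save(n+"_case.npy",p)
```

```text
top outline [576.6  58.2] [303.6 303.9] 70.89
knob ((471.3096923828125, 119.25662231445312), 18.42544174194336)
endwall [0.33849663 0.9409676  0.6247143  0.06325708] 70.21469 179 [0.6247143  0.06325708 0.04914089]
scene outline [541.1  44.6] [246.2 248.5] 71.13
knob ((468.8940124511719, 115.05350494384766), 18.84284019470215)
endwall [0.35136375 0.936239   0.6171417  0.0454828 ] 69.429245 132 [0.62246206 0.05844078 0.0490295 ]
```

Run:
```python
import cv2,numpy as np
im=cv2.imread("pics/top0.png")[180:295,230:340]; im2=cv2.imread("pics/scene0.png")[180:255,235:335]
a=cv2.resize(im,None,fx=4,fy=4); b=cv2.resize(im2,None,fx=3.6,fy=3.6)
c=np.zeros((460,800,3),np.uint8); c[:460,:440]=a; c[:270,440:800]=b; cv2.imwrite("pics/crop1.png",c)
```

```text
(no output)
```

View pics/crop1.png

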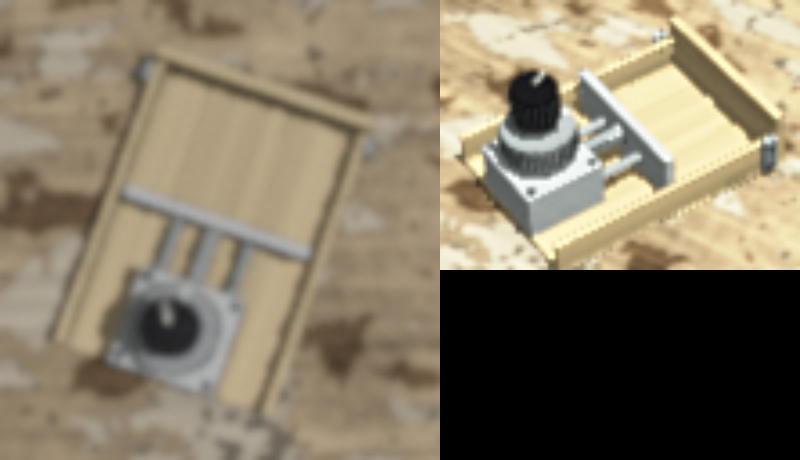

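The crop shows the plate at mid-case and the block at the near end. The knob is on top at (170,325) and the end wall on the far side. From the fits I get the case yaw at about -19.9° and the axis at about (0.4705, 0.1175).

```bash
cat >> h.py <<'E'
from scipy.spatial.transform import Rotation as R
def go(x,y,z,yaw=None):
    s=st(); M=R.from_euler("xyz",s["tool_rot"]); d=M.inv().apply(np.array([x,y,z])-s["tool_pos"])*100
    print("shift cm",np.round(d,2),end=" ")
    if yaw is not None:
        t=(R.from_euler("xyz",[np.pi,0,yaw]).as_matrix()); rv=R.from_matrix(M.as_matrix().T@t).as_rotvec(); print("turn",np.round(rv,3),"(q6 later",round(s["qpos"][5],2),")",end="")
    print()
E
python3 -c "
from h import *
go(.4705,.1175,.215,2.244)"
```

```text
t 0.1 pos [0.2271 0.473  0.2341] rot [-3.14  -0.     2.694] F [-0.5  0.  -0.2] T [0.03 0.02 0.03] op 0.0919 g 0.0 q [ 0.98  0.34  1.52 -0.    1.28 -0.15]
shift cm [-37.33 -21.5    1.93] turn [-0.001  0.     0.45 ] (q6 later -0.15 )
```

carry_out --pt "-2.67 -1.54 0 0 0 0 1" --pt "-2.67 -1.54 0 0 0 0 1" --pt "-2.67 -1.54 0 0 0 0 1" --pt "-2.67 -1.54 0 0 0 0 1" --pt "-2.67 -1.54 0 0 0 0 1" --pt "-2.67 -1.54 0 0 0 0 1" --pt "-2.67 -1.54 0 0 0 0 1" --pt "-2.67 -1.54 0 0 0 0 1"

```text
time: 0.77
tool_pos: [0.3669, 0.2683, 0.2345]
tool_rot: [-3.141, -0.0, 2.694]
contact_force: [0.8, -0.2, 1.1]
opening: 0.0918
grip_force: 0.0
```

carry_out --pt "-2.67 -1.54 0.3 0 0 0 1" --pt "-2.67 -1.54 0.3 0 0 0 1" --pt "-2.67 -1.54 0.3 0 0 0 1" --pt "-2.67 -1.54 0.3 0 0 0 1" --pt "-2.67 -1.54 0.3 0 0 0 1" --pt "-2.63 -1.56 0.4 0 0 0 1" --pt "0 0 0 0 0 0.1 1" --pt "0 0 0 0 0 0.1 1"

```text
time: 1.43
tool_pos: [0.471, 0.1154, 0.2149]
tool_rot: [-3.141, -0.001, 2.486]
contact_force: [0.3, -0.1, -0.5]
opening: 0.0916
grip_force: 0.0
```

carry_out --pt "0 0 0 0 0 0.1 1" --pt "0 0 0 0 0 0.1 1" --pt "0 0 0 0 0 0.05 1" --pt "0 0 0 0 0 0 1" --pt "0 0 0 0 0 0 1" --pt "0 0 0 0 0 0 1" --pt "0 0 0 0 0 0 1" --pt "0 0 0 0 0 0 1"

```text
time: 2.1
tool_pos: [0.4704, 0.1171, 0.2157]
tool_rot: [3.142, -0.0, 2.245]
contact_force: [-0.6, -0.6, -0.2]
opening: 0.0922
grip_force: 0.0
```

Run:
```python
from h import *
go(.4705,.1175,.215,2.244)
d=cams.read_camera("wrist"); np.savez("w1.npz",**d); cv2.imwrite("pics/w1.png",d["image"])
W=cloud(d); p=W[(np.hypot(W[...,0]-.47,W[...,1]-.118)<.04)]
k=p[p[:,2]>.105]; print(len(k),cv2.minEnclosingCircle((k[:,:2]*1000).astype(np.float32)),k.mean(0))
r=p[(p[:,2]>.068)&(p[:,2]<.08)]; print(len(r),cv2.minEnclosingCircle((r[:,:2]*1000).astype(np.float32)))
```

```text
t 2.1 pos [0.4704 0.1171 0.2157] rot [ 3.142 -0.     2.245] F [-0.6 -0.6 -0.2] T [-0.04  0.   -0.  ] op 0.0922 g 0.0 q [ 0.09  0.29  1.66  0.    1.19 -0.59]
shift cm [0.03 0.03 0.07] turn [ 0.    -0.     0.001] (q6 later -0.59 )
36507 ((460.8154602050781, 131.34368896484375), 34.43038558959961) [0.45512193 0.13723489 0.30007373]
1401 ((470.98846435546875, 117.92446899414062), 28.685941696166992)
```

View pics/w1.png

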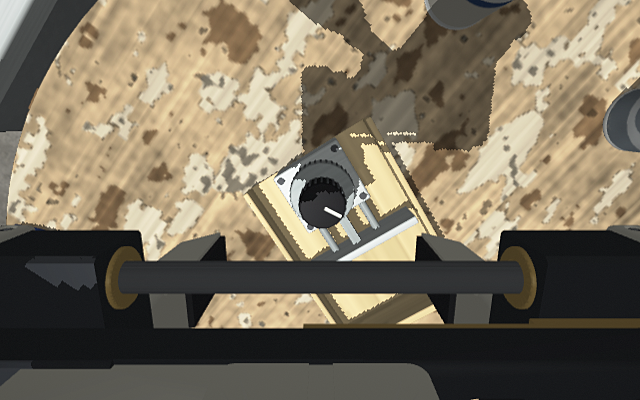

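The wrist view shows the knob and ring centred between the fingers at about (320,205). The ring circle fits at (0.471, 0.118). I go down onto the ring next.

carry_out --pt "0.03 0.07 2.5 0 0 0 1" --pt "0 0 2.5 0 0 0 1" --pt "0 0 2.5 0 0 0 1" --pt "0 0 2.5 0 0 0 1" --pt "0 0 2.0 0 0 0 1" --pt "0 0 1.6 0 0 0 1" --pt "0 0 1.0 0 0 0 1" --pt "0 0 0.8 0 0 0 1"

```text
time: 2.82
tool_pos: [0.4704, 0.1177, 0.0606]
tool_rot: [-3.141, -0.001, 2.244]
contact_force: [-0.5, -0.4, -0.1]
opening: 0.0918
grip_force: 0.0
```

carry_out --pt "0 0 0 0 0 0 0.55" --pt "0 0 0 0 0 0 0.55" --pt "0 0 0 0 0 0 0.55" --pt "0 0 0 0 0 0 0.55" --pt "0 0 0 0 0 0 0.55" --pt "0 0 0 0 0 0 0.55" --pt "0 0 0 0 0 0 0.55" --pt "0 0 0 0 0 0 0.55" --force 50

```text
time: 3.48
tool_pos: [0.4713, 0.1179, 0.0622]
tool_rot: [3.14, 0.001, 2.244]
contact_force: [0.1, 0.4, 3.5]
opening: 0.0553
grip_force: 50.0
```

```bash
python3 -c "
from h import *
st()"
```

```text
t 3.48 pos [0.4713 0.1179 0.0622] rot [3.140e+00 1.000e-03 2.244e+00] F [0.1 0.4 3.5] T [ 0.17 -0.02  0.03] op 0.0553 g 50.0 q [ 0.09  0.49  1.85  0.    0.8  -0.59]
```

carry_out --pt "0 0 0 0 0 -0.07 0.5" --pt "0 0 0 0 0 -0.1 0.5" --pt "0 0 0 0 0 -0.12 0.5" --pt "0 0 0 0 0 -0.12 0.5" --pt "0 0 0 0 0 -0.12 0.5" --pt "0 0 0 0 0 -0.12 0.5" --pt "0 0 0 0 0 -0.12 0.5" --pt "0 0 0 0 0 -0.12 0.5"

```text
time: 4.15
tool_pos: [0.4709, 0.1172, 0.0622]
tool_rot: [-3.141, 0.0, 3.139]
contact_force: [-1.2, -5.4, 4.9]
opening: 0.0555
grip_force: 50.0
```

carry_out --pt "0 0 0 0 0 -0.1 0.5" --pt "0 0 0 0 0 -0.05 0.5" --pt "0 0 0 0 0 0 0.5" --pt "0 0 0 0 0 0 0.5" --pt "0 0 0 0 0 0 0.5" --pt "0 0 0 0 0 0 0.5" --pt "0 0 0 0 0 0 0.5" --pt "0 0 0 0 0 0 0.5"

```text
time: 4.82
tool_pos: [0.4709, 0.1171, 0.0622]
tool_rot: [-3.141, 0.0, -2.999]
contact_force: [-0.9, -5.3, 5.1]
opening: 0.0551
grip_force: 50.0
```

```bash
python3 -c "
from h import *
st()"
```

```text
t 4.82 pos [0.4709 0.1171 0.0622] rot [-3.141  0.    -2.999] F [-0.9 -5.3  5.1] T [-0.14  0.31  0.24] op 0.0551 g 50.0 q [ 0.09  0.49  1.85 -0.    0.8  -1.63]
```

carry_out --pt "0 0 0 0 0 0 1" --pt "0 0 0 0 0 0 1" --pt "0 0 0 0 0 0 1" --pt "0 0 0 0 0 0 1" --pt "0 0 -1 0 0 0 1" --pt "0 0 -1 0 0 0 1" --pt "0 0 -0.9 0 0 0 1" --pt "0 0 0 0 0 0 1"

```text
time: 5.48
tool_pos: [0.4718, 0.1179, 0.0922]
tool_rot: [-3.142, 0.003, -2.999]
contact_force: [-0.2, 0.1, 1.0]
opening: 0.0919
grip_force: 0.0
```

carry_out --pt "0 0 0 0 0 0.12 1" --pt "0 0 0 0 0 0.12 1" --pt "0 0 0 0 0 0.12 1" --pt "0 0 0 0 0 0.12 1" --pt "0 0 0 0 0 0.12 1" --pt "0 0 0 0 0 0.12 1" --pt "0 0 0 0 0 0.12 1" --pt "0 0 0 0 0 0.12 1"

```text
time: 6.15
tool_pos: [0.4706, 0.1178, 0.0903]
tool_rot: [-3.141, -0.0, 2.318]
contact_force: [-0.4, 0.4, -0.1]
opening: 0.0917
grip_force: 0.0
```

carry_out --pt "0 0 0 0 0 0.12 1" --pt "0 0 0 0 0 0.12 1" --pt "0 0 0 0 0 0.12 1" --pt "0 0 0 0 0 0.12 1" --pt "0 0 0 0 0 0.12 1" --pt "0 0 0 0 0 0.12 1" --pt "0 0 0 0 0 0.12 1" --pt "0 0 0 0 0 0.12 1"

```text
time: 6.82
tool_pos: [0.4706, 0.1178, 0.0903]
tool_rot: [-3.141, 0.0, 1.358]
contact_force: [-0.2, 0.0, -0.1]
opening: 0.092
grip_force: 0.0
```

carry_out --pt "0 0 0 0 0 0.12 1" --pt "0 0 0 0 0 0.12 1" --pt "0 0 0 0 0 0.12 1" --pt "0 0 0 0 0 0.12 1" --pt "0 0 0 0 0 0.12 1" --pt "0 0 0 0 0 0.12 1" --pt "0 0 0 0 0 0.12 1" --pt "0 0 0 0 0 0.12 1"

```text
time: 7.48
tool_pos: [0.4706, 0.1178, 0.0903]
tool_rot: [-3.141, 0.0, 0.398]
contact_force: [-0.4, 0.5, -0.2]
opening: 0.0917
grip_force: 0.0
```

carry_out --pt "0 0 0 0 0 0.12 1" --pt "0 0 0 0 0 0.12 1" --pt "0 0 0 0 0 0.12 1" --pt "0 0 0 0 0 0.12 1" --pt "0 0 0 0 0 0.12 1" --pt "0 0 0 0 0 0.12 1" --pt "0 0 0 0 0 0.12 1" --pt "0 0 0 0 0 0.12 1"

```text
time: 8.15
tool_pos: [0.4706, 0.1178, 0.0903]
tool_rot: [3.141, 0.0, -0.562]
contact_force: [-0.7, -0.8, 1.0]
opening: 0.0919
grip_force: 0.0
```

carry_out --pt "0 0 0 0 0 0.12 1" --pt "0 0 0 0 0 0.12 1" --pt "0 0 0 0 0 0.12 1" --pt "0 0 0 0 0 0.12 1" --pt "0 0 0 0 0 0 1" --pt "0 0 0 0 0 0 1" --pt "0 0 0 0 0 0 1" --pt "0 0 0 0 0 0 1"

```text
time: 8.82
tool_pos: [0.4708, 0.1178, 0.0906]
tool_rot: [3.142, 0.0, -1.034]
contact_force: [-1.4, -0.2, 0.3]
opening: 0.0915
grip_force: 0.0
```

```bash
cat >> h.py <<'E'
AX=np.array([.4709,.1178]); TH=np.deg2rad(-19.9)
def case(x,y):
    c,s=np.cos(TH),np.sin(TH); return AX+[c*(x+.068)-s*y, s*(x+.068)+c*y]
def tocase(P):
    c,s=np.cos(TH),np.sin(TH); Q=np.array(P)[...,:2]-AX; return np.stack([c*Q[...,0]+s*Q[...,1]-.068,-s*Q[...,0]+c*Q[...,1]],-1)
def bay(W):
    Q=tocase(W)*1000; z=W[...,2]*1000; m=(abs(Q[...,1])<58)&(abs(Q[...,1])>38)&(z>43.5)&(z<53)&(Q[...,0]<30)&(Q[...,0]>-60)
    x=Q[...,0][m]; e=(abs(Q[...,1])<60)&(z>45)&(z<55)&(Q[...,0]>80)&(Q[...,0]<110); print("plate x n",m.sum(),np.round(np.percentile(x,[3,50,97]),1),"endwall",np.round(np.percentile(Q[...,0][e],[3,50,97]),1))
E
python3 - <<'E'
from h import *
go(*AX,.091)
for n in("top0","scene0","w1"): print(n); bay(cloud(dict(np.load(n+".npz"))))
E
```

```text
t 8.82 pos [0.4708 0.1178 0.0906] rot [ 3.142  0.    -1.034] F [-1.4 -0.2  0.3] T [0.07 0.18 0.  ] op 0.0915 g 0.0 q [0.09 0.44 1.82 0.   0.87 2.69]
shift cm [ 0.01 -0.01 -0.04] 
top0
plate x n 47 [0.7 4.4 8.2] endwall [91.6 95.4 99.3]
scene0
plate x n 40 [-41.8   3.3   7.7] endwall [90.2 94.2 99.3]
w1
plate x n 189 [0.5 3.6 8.1] endwall [91.1 93.3 98.7]
```

carry_out --pt "0 0 0 0 0 0 0.3" --pt "0 0 0 0 0 0 0.3" --pt "0 0 0 0 0 0 0.3" --pt "0 0 0 0 0 0 0.3" --pt "0 0 0 0 0 0 0.3" --pt "0 0 0 0 0 0 0.3" --pt "0 0 0 0 0 0 0.3" --pt "0 0 0 0 0 0 0.3" --force 40

```text
time: 9.48
tool_pos: [0.4708, 0.1177, 0.0907]
tool_rot: [-3.141, 0.0, -1.036]
contact_force: [-0.9, 0.7, -0.4]
opening: 0.0431
grip_force: 0.0
```

carry_out --pt "0 0 0 0 0 -0.1 0.3" --pt "0 0 0 0 0 -0.1 0.3" --pt "0 0 0 0 0 -0.1 0.3" --pt "0 0 0 0 0 -0.1 0.3" --pt "0 0 0 0 0 -0.1 0.3" --pt "0 0 0 0 0 -0.1 0.3" --pt "0 0 0 0 0 -0.1 0.3" --pt "0 0 0 0 0 -0.1 0.3"

```text
time: 10.15
tool_pos: [0.4711, 0.1173, 0.0908]
tool_rot: [3.141, -0.001, -0.231]
contact_force: [0.8, -2.8, -0.1]
opening: 0.0352
grip_force: 40.0
```

Run:
```python
from h import *
st(); d=cams.read_camera("top"); bay(cloud(d))
```

```text
t 10.15 pos [0.4711 0.1173 0.0908] rot [ 3.141e+00 -1.000e-03 -2.310e-01] F [ 0.8 -2.8 -0.1] T [-0.52  0.08 -0.12] op 0.0352 g 40.0 q [ 0.09  0.44  1.82 -0.    0.87  1.89]
plate x n 43 [-3.8  0.7  4.1] endwall [91.4 95.3 99.6]
```

carry_out --pt "0 0 0 0 0 -0.12 0.3" --pt "0 0 0 0 0 -0.12 0.3" --pt "0 0 0 0 0 -0.12 0.3" --pt "0 0 0 0 0 -0.12 0.3" --pt "0 0 0 0 0 -0.12 0.3" --pt "0 0 0 0 0 -0.12 0.3" --pt "0 0 0 0 0 -0.12 0.3" --pt "0 0 0 0 0 -0.12 0.3"

```text
time: 10.87
tool_pos: [0.4713, 0.1166, 0.0908]
tool_rot: [3.14, 0.0, 0.727]
contact_force: [1.9, -6.7, -1.6]
opening: 0.0353
grip_force: 40.0
```

carry_out --pt "0 0 0 0 0 -0.12 0.3" --pt "0 0 0 0 0 -0.12 0.3" --pt "0 0 0 0 0 -0.12 0.3" --pt "0 0 0 0 0 -0.12 0.3" --pt "0 0 0 0 0 -0.12 0.3" --pt "0 0 0 0 0 -0.12 0.3" --pt "0 0 0 0 0 -0.12 0.3" --pt "0 0 0 0 0 -0.12 0.3"

```text
time: 11.53
tool_pos: [0.472, 0.1164, 0.0908]
tool_rot: [3.14, 0.002, 1.687]
contact_force: [4.4, -7.5, -3.3]
opening: 0.0351
grip_force: 40.0
```

carry_out --pt "0 0 0 0 0 -0.12 0.3" --pt "0 0 0 0 0 -0.12 0.3" --pt "0 0 0 0 0 -0.12 0.3" --pt "0 0 0 0 0 -0.12 0.3" --pt "0 0 0 0 0 -0.12 0.3" --pt "0 0 0 0 0 -0.12 0.3" --pt "0 0 0 0 0 -0.12 0.3" --pt "0 0 0 0 0 -0.12 0.3"

```text
time: 12.2
tool_pos: [0.4726, 0.1169, 0.0908]
tool_rot: [3.141, 0.004, 2.647]
contact_force: [5.8, -4.7, -5.5]
opening: 0.0352
grip_force: 40.0
```

carry_out --pt "0 0 0 0 0 -0.12 0.3" --pt "0 0 0 0 0 -0.12 0.3" --pt "0 0 0 0 0 -0.12 0.3" --pt "0 0 0 0 0 -0.12 0.3" --pt "0 0 0 0 0 -0.12 0.3" --pt "0 0 0 0 0 -0.12 0.3" --pt "0 0 0 0 0 -0.12 0.3" --pt "0 0 0 0 0 0 0.3"

```text
time: 12.87
tool_pos: [0.4727, 0.1175, 0.0908]
tool_rot: [-3.14, 0.004, -2.796]
contact_force: [7.5, -1.3, -6.1]
opening: 0.035
grip_force: 40.0
```

Run:
```python
from h import *
st(); d=cams.read_camera("top"); bay(cloud(d)); d=cams.read_camera("scene"); bay(cloud(d)); cv2.imwrite("pics/s2.png",cv2.resize(d["image"][170:260,220:340],None,fx=5,fy=5))
```

```text
t 12.87 pos [0.4727 0.1175 0.0908] rot [-3.14   0.004 -2.796] F [ 7.5 -1.3 -6.1] T [-0.04 -0.91  0.16] op 0.035 g 40.0 q [ 0.09  0.45  1.82 -0.    0.87 -1.83]Traceback (most recent call last):
  File "<stdin>", line 2, in <module>
  File "h.py", line 27, in bay
    x=Q[...,0][m]; e=(abs(Q[...,1])<60)&(z>45)&(z<55)&(Q[...,0]>80)&(Q[...,0]<110); print("plate x n",m.sum(),np.round(np.percentile(x,[3,50,97]),1),"endwall",np.round(np.percentile(Q[...,0][e],[3,50,97]),1))
                                                                                                                       ~~~~~~~~~~~~~^^^^^^^^^^^^^
    return _quantile_unchecked(
        a, q, axis, out, overwrite_input, method, keepdims, weights)
    return _ureduce(a,
                    func=_quantile_ureduce_func,
    ...<5 lines>...
                    overwrite_input=overwrite_input,
                    method=method)
    r = func(a, **kwargs)
    result = _quantile(arr,
                       quantiles=q,
    ...<2 lines>...
                       out=out,
                       weights=wgt)
    slices_having_nans = np.isnan(arr[-1, ...])
                                  ~~~^^^^^^^^^
IndexError: index -1 is out of bounds for axis 0 with size 0
```

carry_out --pt "0 0 0 0 0 -0.12 0.3" --pt "0 0 0 0 0 -0.12 0.3" --pt "0 0 0 0 0 -0.12 0.3" --pt "0 0 0 0 0 -0.12 0.3" --pt "0 0 0 0 0 -0.12 0.3" --pt "0 0 0 0 0 0 0.3" --pt "0 0 0 0 0 0 0.3" --pt "0 0 0 0 0 0 0.3"

```text
time: 13.58
tool_pos: [0.4724, 0.1179, 0.0908]
tool_rot: [-3.139, 0.002, -2.202]
contact_force: [6.1, -0.4, -4.2]
opening: 0.0354
grip_force: 40.0
```

carry_out --pt "0 0 0 0 0 0 1" --pt "0 0 0 0 0 0 1" --pt "0 0 0 0 0 0 1" --pt "0 0 0 0 0 0 1" --pt "0 0 -3 0 0 0 1" --pt "0 0 -4 0 0 0 1" --pt "0 0 -4 0 0 0 1" --pt "0 0 0 0 0 0 1"

```text
time: 14.25
tool_pos: [0.4743, 0.1182, 0.2079]
tool_rot: [-3.132, 0.009, -2.2]
contact_force: [1.1, 1.1, -0.1]
opening: 0.0839
grip_force: 0.0
```

```bash
sed -i 's/^    x=Q/    if m.sum()<5: print("no plate"); return\n    x=Q/' h.py
cat >> h.py <<'E'
def parts(W,inb):
    m=(inb&(W[...,2]>.013)).astype(np.uint8); k,L,S,C=cv2.connectedComponentsWithStats(m)
    for i in range(1,k):
        if S[i,4]<100: continue
        p=W[L==i]; zt=np.percentile(p[:,2],90); t=p[p[:,2]>zt-.006]; r=cv2.minAreaRect((t[:,:2]*1000).astype(np.float32))
        print("zt",round(zt,3),"cen",np.round(r[0],1),"size",np.round(r[1],1),"ang",round(r[2],1))
E
python3 - <<'E'
from h import *
st()
for n in("top","scene"):
    d=cams.read_camera(n); W=cloud(d);bay(W); parts(W,(abs(W[...,0]-.53)<.2)&(W[...,1]<-.08)&(W[...,1]>-.4)&(W[...,2]<.06))
cv2.imwrite("pics/s2.png",cv2.resize(d["image"][150:350,200:480],None,fx=2.8,fy=2.8))
E
```

```text
t 14.25 pos [0.4743 0.1182 0.2079] rot [-3.132  0.009 -2.2  ] F [ 1.1  1.1 -0.1] T [ 0.11  0.01 -0.02] op 0.0839 g 0.0 q [ 0.09  0.29  1.67  0.    1.16 -2.43]
plate x n 10 [-28.2 -25.8 -22.9] endwall [91.3 95.5 99.4]
zt 0.029 cen [ 706.8 -226.1] size [154.4  44.4] ang 89.5
zt 0.033 cen [ 617.7 -131.4] size [57.1 77.7] ang 31.7
zt 0.043 cen [ 619.8 -327.3] size [53.3 53.8] ang 71.8
zt 0.039 cen [ 460.2 -289.8] size [67.2 93.4] ang 4.9
plate x n 20 [-40.  -25.8 -21.6] endwall [ 90.3  95.1 100.1]
zt 0.029 cen [ 705.2 -230. ] size [ 48.1 155.2] ang 0.0
zt 0.033 cen [ 616.8 -135.8] size [62.6 75.2] ang 31.4
zt 0.042 cen [ 619.7 -330.5] size [55.4 55.3] ang 66.8
zt 0.038 cen [ 460.1 -292.3] size [71.2 92.8] ang 4.0
```

View pics/s2.png

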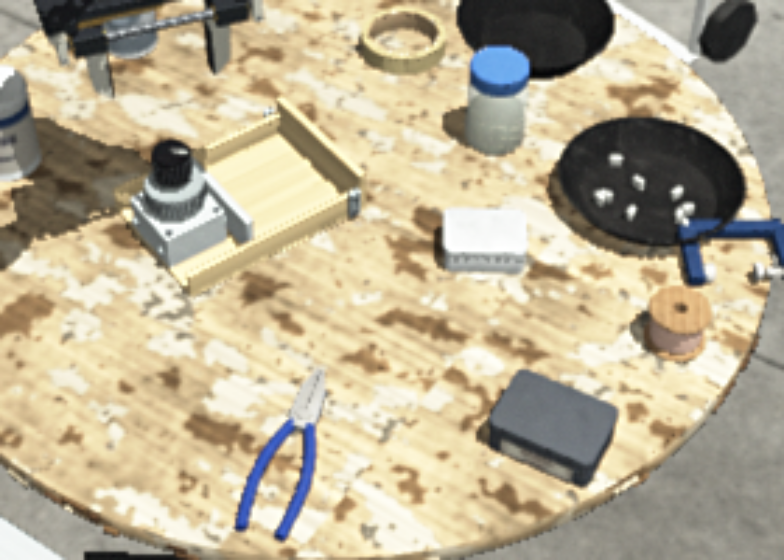

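The plate is now drawn back: its face is at about -22 mm, so the bay is about 114 mm. The dark tin is at crop (553,425), the plain tin at (484,238), the spool at (680,320), and there is no tape roll. I go to the dark tin.

```bash
python3 -c "
from h import *
go(.460,-.2905,.15,1.657)"
```

```text
t 14.35 pos [0.4714 0.1179 0.2022] rot [-3.139e+00  3.000e-03 -2.200e+00] F [-0.3 -0.4 -0. ] T [0.09 0.05 0.01] op 0.0901 g 0.0 q [ 0.09  0.3   1.68  0.    1.16 -2.43]
shift cm [ 33.71 -23.08   5.2 ] turn [2.000e-03 5.000e-03 2.427e+00] (q6 later -2.43 )
```

carry_out --pt "2.81 -1.92 0 0 0 0 1" --pt "2.81 -1.92 0 0 0 0 1" --pt "2.81 -1.92 0 0 0 0 1" --pt "2.81 -1.92 0 0 0 0 1" --pt "2.81 -1.92 0 0 0 0 1" --pt "2.81 -1.92 0 0 0 0 1" --pt "2.81 -1.92 0.5 0 0 0 1" --pt "2.81 -1.92 0.5 0 0 0 1"

```text
time: 15.02
tool_pos: [0.4617, -0.1556, 0.189]
tool_rot: [3.139, -0.0, -2.2]
contact_force: [0.7, -0.3, 0.2]
opening: 0.0917
grip_force: 0.0
```

carry_out --pt "2.81 -1.93 1 0 0 0 1" --pt "2.81 -1.93 1 0 0 0 1" --pt "2.81 -1.93 1 0 0 0 1" --pt "2.8 -1.93 1.2 0 0 0 1" --pt "0 0 0 0 0 0.12 1" --pt "0 0 0 0 0 0.12 1" --pt "0 0 0 0 0 0.12 1" --pt "0 0 0 0 0 0.12 1"

```text
time: 15.68
tool_pos: [0.4701, -0.2719, 0.1461]
tool_rot: [-3.127, -0.033, -2.72]
contact_force: [0.4, 0.2, 0.5]
opening: 0.0918
grip_force: 0.0
```

carry_out --pt "0 0 0 0 0 0.12 1" --pt "0 0 0 0 0 0.12 1" --pt "0 0 0 0 0 0.12 1" --pt "0 0 0 0 0 0.12 1" --pt "0 0 0 0 0 0.12 1" --pt "0 0 0 0 0 0.12 1" --pt "0 0 0 0 0 0.12 1" --pt "0 0 0 0 0 0.12 1"

```text
time: 16.35
tool_pos: [0.4702, -0.2717, 0.1463]
tool_rot: [-3.106, -0.006, 2.604]
contact_force: [0.4, -0.4, 0.0]
opening: 0.0921
grip_force: 0.0
```

carry_out --pt "0 0 0 0 0 0.12 1" --pt "0 0 0 0 0 0.12 1" --pt "0 0 0 0 0 0.12 1" --pt "0 0 0 0 0 0.12 1" --pt "0 0 0 0 0 0.12 1" --pt "0 0 0 0 0 0.12 1" --pt "0 0 0 0 0 0.12 1" --pt "0 0 0 0 0 0.12 1"

```text
time: 17.02
tool_pos: [0.4702, -0.2717, 0.1463]
tool_rot: [-3.116, 0.026, 1.644]
contact_force: [0.5, -0.2, -0.7]
opening: 0.0919
grip_force: 0.0
```

Run:
```python
from h import *
go(.460,-.2905,.018,1.657)
for n in("wrist","scene"):
    d=cams.read_camera(n); W=cloud(d); parts(W,(abs(W[...,0]-.46)<.09)&(abs(W[...,1]+.29)<.09)&(W[...,2]<.045))
```

```text
t 17.02 pos [ 0.4702 -0.2717  0.1463] rot [-3.116  0.026  1.644] F [ 0.5 -0.2 -0.7] T [-0.07 -0.01 -0.06] op 0.0919 g 0.0 q [-0.64  0.46  1.6  -0.04  1.08 -0.7 ]
shift cm [-1.47 -0.83 12.9 ] turn [-0.026  0.025 -0.013] (q6 later -0.7 )
zt 0.037 cen [ 459.4 -284.2] size [67.4 78. ] ang 5.2
zt 0.038 cen [ 459.4 -292.4] size [71.1 92.3] ang 6.3
```

carry_out --pt "0 0 0 -0.026 0.025 -0.013 1" --pt "-0.9 -0.6 0 0 0 0 1" --pt "-0.88 -0.58 0 0 0 0 1" --pt "0 0 2 0 0 0 1" --pt "0 0 2 0 0 0 1" --pt "0 0 2 0 0 0 1" --pt "0 0 1 0 0 0 1" --pt "0 0 0 0 0 0 1"

```text
time: 17.78
tool_pos: [0.4597, -0.2911, 0.076]
tool_rot: [-3.14, -0.0, 1.664]
contact_force: [-0.6, -0.6, 0.8]
opening: 0.0917
grip_force: 0.0
```

```bash
python3 -c "
from h import *
go(.460,-.2905,.018,1.657)"
```

```text
t 17.78 pos [ 0.4597 -0.2911  0.076 ] rot [-3.14  -0.     1.664] F [-0.6 -0.6  0.8] T [-0.07  0.05 -0.02] op 0.0917 g 0.0 q [-0.71  0.55  1.67 -0.    0.92 -0.8 ]
shift cm [0.06 0.04 5.8 ] turn [-0.001 -0.     0.007] (q6 later -0.8 )
```

carry_out --pt "0 0 1.2 0 0 0 1" --pt "0 0 1.2 0 0 0 1" --pt "0 0 1.2 0 0 0 1" --pt "0 0 1.2 0 0 0 1" --pt "0 0 0.6 0 0 0 1" --pt "0 0 0.3 0 0 0 1" --pt "0 0 0 0 0 0 0.6" --pt "0 0 0 0 0 0 0.6" --force 40

```text
time: 18.45
tool_pos: [0.4619, -0.292, 0.0221]
tool_rot: [3.138, 0.004, 1.663]
contact_force: [-0.2, -0.1, 0.3]
opening: 0.0826
grip_force: 0.0
```

carry_out --pt "0 0 0 0 0 0 0.6" --pt "0 0 0 0 0 0 0.6" --pt "0 0 0 0 0 0 0.6" --pt "0 0 0 0 0 0 0.6" --pt "0 0 -1 0 0 0 0.6" --pt "0 0 -2 0 0 0 0.6" --pt "0 0 -3 0 0 0 0.6" --pt "0 0 -2.5 0 0 0 0.6"

```text
time: 19.12
tool_pos: [0.4606, -0.2907, 0.107]
tool_rot: [3.14, 0.001, 1.663]
contact_force: [0.6, -0.1, -6.8]
opening: 0.0669
grip_force: 40.0
```

Run:
```python
from h import *
x,y=case(.0445,0); print(x,y); go(x,y,.11,2.794)
d=cams.read_camera("scene"); W=cloud(d); parts(W,(abs(W[...,0]-.46)<.09)&(abs(W[...,1]+.29)<.09)&(W[...,2]<.15))
cv2.imwrite("pics/s3.png",cv2.resize(d["image"][200:350,330:480],None,fx=3,fy=3))
```

```text
0.5766824142886722 0.07950730060103187
t 19.12 pos [ 0.4606 -0.2907  0.107 ] rot [3.140e+00 1.000e-03 1.663e+00] F [ 0.6 -0.1 -6.8] T [-0.13 -0.02  0.03] op 0.0669 g 40.0 q [-0.7   0.51  1.64  0.    0.99 -0.8 ]
shift cm [35.79 14.97 -0.31] turn [ 1.000e-03  1.000e-03 -1.131e+00] (q6 later -0.8 )
zt 0.122 cen [ 449.8 -318.8] size [46.2 97.7] ang 76.7
```

View pics/s3.png

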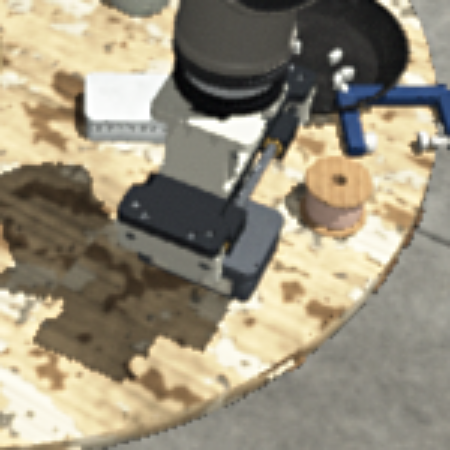

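The picture shows the dark tin held level in the jaws at crop (215,240). Carry it to the case.

carry_out --pt "2.24 0.94 -1 0 0 0 0.6" --pt "2.24 0.94 -1 0 0 0 0.6" --pt "2.24 0.94 0 0 0 0 0.6" --pt "2.24 0.94 0 0 0 0 0.6" --pt "2.24 0.94 0 0 0 0 0.6" --pt "2.24 0.94 0 0 0 0 0.6" --pt "2.24 0.94 0 0 0 0 0.6" --pt "2.24 0.94 0 0 0 0 0.6"

```text
time: 19.83
tool_pos: [0.519, -0.1044, 0.125]
tool_rot: [3.141, 0.002, 1.663]
contact_force: [0.2, 0.1, -6.1]
opening: 0.0673
grip_force: 40.0
```

carry_out --pt "2.24 0.94 0 0 0 0 0.6" --pt "2.24 0.94 0 0 0 0 0.6" --pt "2.24 0.94 0 0 0 0 0.6" --pt "2.24 0.94 0 0 0 0 0.6" --pt "2.24 0.94 0 0 0 0 0.6" --pt "2.24 0.94 0 0 0 0 0.6" --pt "2.22 0.93 0 0 0 0 0.6" --pt "2.21 0.91 0 0 0 0 0.6"

```text
time: 20.5
tool_pos: [0.5768, 0.0803, 0.1244]
tool_rot: [3.141, 0.003, 1.663]
contact_force: [0.4, 0.0, -6.8]
opening: 0.0669
grip_force: 40.0
```

carry_out --pt "0 0 0 0 0 -0.1 0.6" --pt "0 0 0 0 0 -0.12 0.6" --pt "0 0 0 0 0 -0.12 0.6" --pt "0 0 0 0 0 -0.12 0.6" --pt "0 0 0 0 0 -0.12 0.6" --pt "0 0 0 0 0 -0.12 0.6" --pt "0 0 0 0 0 -0.12 0.6" --pt "0 0 0 0 0 -0.12 0.6"

```text
time: 21.17
tool_pos: [0.5766, 0.079, 0.1244]
tool_rot: [-3.14, 0.002, 2.609]
contact_force: [-0.3, 0.3, -6.7]
opening: 0.0669
grip_force: 40.0
```

carry_out --pt "0 0 0 0 0 -0.12 0.6" --pt "0 0 0 0 0 -0.07 0.6" --pt "0 0 0 0 0 0 0.6" --pt "0 0 0 0 0 0 0.6" --pt "0 0 0 0 0 0 0.6" --pt "0 0 0 0 0 0 0.6" --pt "0 0 0 0 0 0 0.6" --pt "0 0 0 0 0 0 0.6"

```text
time: 21.83
tool_pos: [0.5775, 0.0789, 0.1257]
tool_rot: [-3.14, 0.004, 2.793]
contact_force: [1.2, 0.5, -6.2]
opening: 0.067
grip_force: 40.0
```

Run:
```python
from h import *
x,y=case(.044,0); print(x,y); go(x,y,.025,2.794)
d=cams.read_camera("scene"); cv2.imwrite("pics/s4.png",cv2.resize(d["image"][130:270,220:360],None,fx=4,fy=4))
for n in("wrist","scene"):
    d=cams.read_camera(n); W=cloud(d); Q=tocase(W)*1000; z=W[...,2]*1000
    g=cv2.cvtColor(d["image"],cv2.COLOR_BGR2HSV); m=(z>75)&(z<140)&(abs(Q[...,0]-45)<70)&(abs(Q[...,1])<45)&(g[...,2]<110)
    print(n,m.sum(),[np.round(np.percentile(v[m],[1,2,50,98,99]),1) for v in (Q[...,0],Q[...,1],z)])
```

```text
0.5762122702251669 0.07967749037613839
t 21.83 pos [0.5775 0.0789 0.1257] rot [-3.14   0.004  2.793] F [ 1.2  0.5 -6.2] T [ 0.02 -0.   -0.06] op 0.067 g 40.0 q [ 0.01  0.55  1.51 -0.    1.08 -1.21]
shift cm [ 0.19  0.05 10.07] turn [-0.002  0.004 -0.001] (q6 later -1.21 )
wrist 14463 [array([-1.4, -1.2, 25. , 67.4, 68.1]), array([-40.1, -35.9,   3. ,  35.8,  40. ]), array([110.9, 115. , 139.4, 140. , 140. ])]
scene 392 [array([-1.8, -1.6, 15.1, 80.8, 82.4]), array([-36.9, -36.5, -16.8,  32.1,  34. ]), array([104.6, 105.3, 132.7, 139.8, 139.9])]
```

View pics/s4.png

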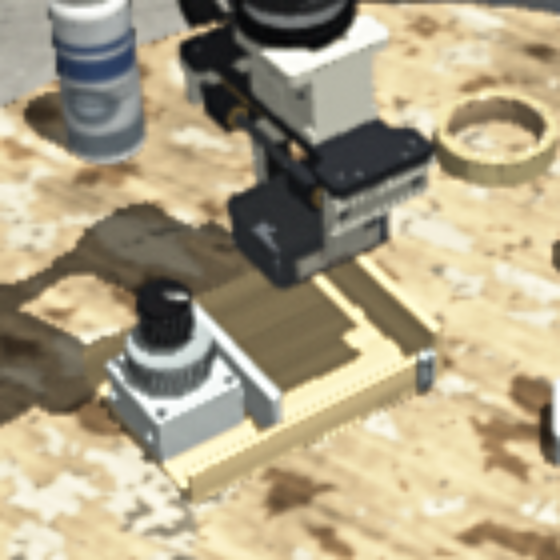

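Tin is hanging over the bay at crop (310,230). Its near face is at case x of about -1.6 mm, which puts its centre near 44.4 mm. I lower it straight down.

carry_out --pt "0.05 0.05 2 0 0 0 0.6" --pt "0 0 2 0 0 0 0.6" --pt "0 0 2 0 0 0 0.6" --pt "0 0 1.5 0 0 0 0.6" --pt "0 0 1 0 0 0 0.6" --pt "0 0 0.5 0 0 0 0.6" --pt "0 0 0.4 0 0 0 0.6" --pt "0 0 0.2 0 0 0 0.6"

```text
time: 22.65
tool_pos: [0.578, 0.0793, 0.0299]
tool_rot: [-3.14, 0.005, 2.793]
contact_force: [-0.1, -0.5, -7.1]
opening: 0.067
grip_force: 40.0
```

carry_out --pt "0 0 0.1 0 0 0 0.6" --pt "0 0 0.1 0 0 0 0.6" --pt "0 0 0.1 0 0 0 0.6" --pt "0 0 0 0 0 0 0.6" --pt "0 0 0 0 0 0 0.6" --pt "0 0 0 0 0 0 0.6" --pt "0 0 0 0 0 0 0.6" --pt "0 0 0 0 0 0 0.6"

```text
time: 23.32
tool_pos: [0.5781, 0.0792, 0.0281]
tool_rot: [-3.141, 0.006, 2.793]
contact_force: [-3.6, -0.8, 7.0]
opening: 0.0669
grip_force: 40.0
```

carry_out --pt "0 0 0 0 0 0 0.84" --pt "0 0 0 0 0 0 0.84" --pt "0 0 0 0 0 0 0.84" --pt "0 0 0 0 0 0 0.84" --pt "0 0 -1 0 0 0 0.84" --pt "0 0 -2 0 0 0 0.84" --pt "0 0 -4 0 0 0 0.84" --pt "0 0 -4 0 0 0 0.84"

```text
time: 23.98
tool_pos: [0.5762, 0.0795, 0.1374]
tool_rot: [-3.139, 0.001, 2.793]
contact_force: [1.0, 0.2, -0.6]
opening: 0.0775
grip_force: 0.0
```

```bash
cat >> h.py <<'E'
def tin(n,zlo=.035,zhi=.048,vmax=110):
    d=cams.read_camera(n); W=cloud(d); Q=tocase(W)*1000; z=W[...,2]; g=cv2.cvtColor(d["image"],cv2.COLOR_BGR2HSV)
    m=(z>zlo)&(z<zhi)&(abs(Q[...,0]-45)<55)&(abs(Q[...,1])<52)&(g[...,2]<vmax)
    if m.sum()<30: print(n,"none"); return
    r=cv2.minAreaRect(Q[m].astype(np.float32)); print(n,m.sum(),"case cen",np.round(r[0],1),np.round(r[1],1),round(r[2],1),"z",np.round(np.percentile(z[m],[5,50,95]),4),"x",np.round(np.percentile(Q[...,0][m],[1,99]),1),"y",np.round(np.percentile(Q[...,1][m],[1,99]),1))
E
python3 - <<'E'
from h import *
st()
for n in("scene","wrist","top"): tin(n)
d=cams.read_camera("wrist"); cv2.imwrite("pics/w4.png",d["image"])
d=cams.read_camera("scene"); W=cloud(d); parts(W,(abs(W[...,0]-.53)<.2)&(W[...,1]<-.08)&(W[...,1]>-.4)&(W[...,2]<.06))
E
```

```text
t 23.98 pos [0.5762 0.0795 0.1374] rot [-3.139e+00  1.000e-03  2.793e+00] F [ 1.   0.2 -0.6] T [-0.01 -0.05  0.  ] op 0.0775 g 0.0 q [ 0.01  0.53  1.5  -0.    1.11 -1.21]
scene 497 case cen [46.7 -5.7] [86.  98.9] 86.7 z [0.037  0.0414 0.0451] x [-1.2 93.6] y [-39.2  33.8]
wrist 8723 case cen [45.8  0.2] [103.7  94.1] 89.9 z [0.0407 0.042  0.0434] x [-0.4 92.4] y [-40.4  41.4]
top 314 case cen [14.2  2.7] [31.9 65.8] 0.4 z [0.0376 0.0412 0.045 ] x [-1.3 29.9] y [-29.2  35.1]
zt 0.03 cen [ 704.4 -229.5] size [156.1  47.6] ang 89.2
zt 0.033 cen [ 617.  -135.3] size [60.9 77.5] ang 34.6
zt 0.042 cen [ 618.6 -328.9] size [53.9 56.5] ang 65.6
```

View pics/w4.png

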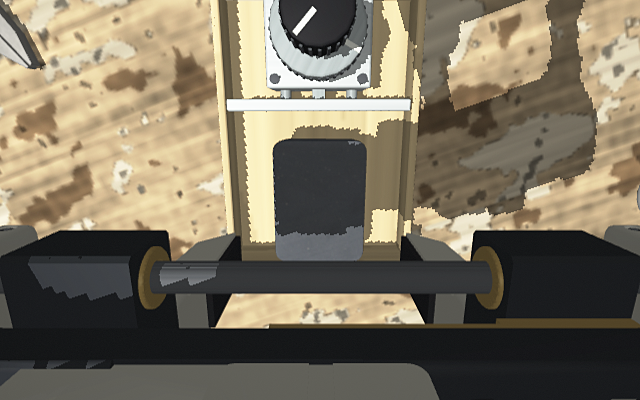

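The wrist view shows the dark tin flat and straight in the bay, cols 274-366, centred between the walls at 218 and 418. Its top is at z = 0.042, and it is about 0-1 mm off the end wall. Next is the plain tin.

```bash
python3 -c "
from h import *
go(.6174,-.132,.1,2.128)"
```

```text
t 24.23 pos [0.577  0.0796 0.1371] rot [-3.14   0.004  2.793] F [ 0.2  0.7 -0.9] T [0.03 0.03 0.05] op 0.0766 g 0.0 q [ 0.01  0.53  1.5  -0.    1.1  -1.21]
shift cm [-11.   -18.5    3.78] turn [0.    0.005 0.665] (q6 later -1.21 )
```

carry_out --pt "-1.37 -2.31 0 0 0 0 1" --pt "-1.37 -2.31 0 0 0 0 1" --pt "-1.37 -2.31 0 0 0 0 1" --pt "-1.37 -2.31 0 0 0 0 1" --pt "-1.37 -2.31 0 0 0 0 1" --pt "-1.37 -2.31 0 0 0 0 1" --pt "-1.37 -2.31 1 0 0 0 1" --pt "-1.37 -2.31 1 0 0 0 1"

```text
time: 24.9
tool_pos: [0.6168, -0.1328, 0.116]
tool_rot: [-3.14, 0.002, 2.793]
contact_force: [0.9, -0.6, 0.1]
opening: 0.0918
grip_force: 0.0
```

carry_out --pt "0 0 1 0 0 0.111 1" --pt "0 0 0.8 0 0 0.111 1" --pt "0 0 0 0 0 0.111 1" --pt "0 0 0 0 0 0.111 1" --pt "0 0 0 0 0 0.111 1" --pt "0 0 0 0 0 0.11 1" --pt "0 0 0 0 0 0 1" --pt "0 0 0 0 0 0 1"

```text
time: 25.57
tool_pos: [0.6165, -0.1314, 0.098]
tool_rot: [-3.141, 0.002, 2.132]
contact_force: [-0.1, 0.0, 0.4]
opening: 0.0917
grip_force: 0.0
```

Run:
```python
from h import *
go(.6174,-.132,.014,2.128)
d=cams.read_camera("wrist"); W=cloud(d); parts(W,(abs(W[...,0]-.617)<.07)&(abs(W[...,1]+.132)<.07)&(W[...,2]<.042)); cv2.imwrite("pics/w5.png",d["image"])
```

```text
t 25.57 pos [ 0.6165 -0.1314  0.098 ] rot [-3.141e+00  2.000e-03  2.132e+00] F [-0.1  0.   0.4] T [-0.08 -0.03 -0.02] op 0.0917 g 0.0 q [-0.33  0.66  1.39 -0.    1.09 -0.89]
shift cm [-0.08  0.05  8.4 ] turn [-0.001  0.002  0.004] (q6 later -0.89 )
zt 0.032 cen [ 614.4 -127.8] size [57.5 64.7] ang 32.3
```

View pics/w5.png

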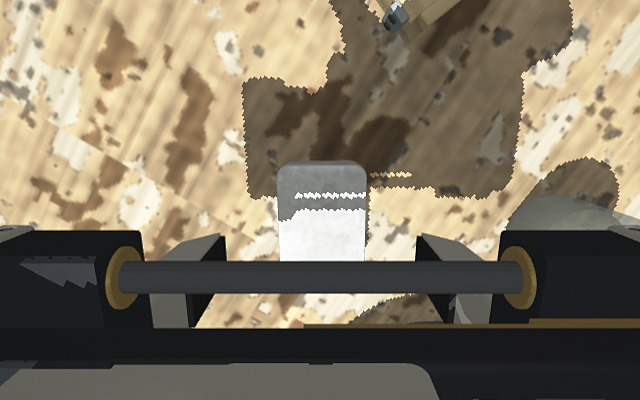

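Plain tin is at cols 278-366, centred between the fingers (centre about 321). Its far edge is at row 160, which puts the centre at (0.6177, -0.133). Go down and grip.

carry_out --pt "-0.15 0.02 2 0 0 0 1" --pt "0 0 2 0 0 0 1" --pt "0 0 2 0 0 0 1" --pt "0 0 1.2 0 0 0 1" --pt "0 0 0.7 0 0 0 1" --pt "0 0 0.4 0 0 0 1" --pt "0 0 0 0 0 0 0.5" --pt "0 0 0 0 0 0 0.5" --force 35

```text
time: 26.28
tool_pos: [0.619, -0.1332, 0.0172]
tool_rot: [3.14, 0.005, 2.129]
contact_force: [-0.6, 0.8, -0.4]
opening: 0.083
grip_force: 0.0
```

carry_out --pt "0 0 0 0 0 0 0.5" --pt "0 0 0 0 0 0 0.5" --pt "0 0 0 0 0 0 0.5" --pt "0 0 0 0 0 0 0.5" --pt "0 0 0 0 0 0 0.5" --pt "0 0 0 0 0 0 0.5" --pt "0 0 0 0 0 0 0.5" --pt "0 0 0 0 0 0 0.5"

```text
time: 26.95
tool_pos: [0.6187, -0.1331, 0.017]
tool_rot: [3.14, 0.005, 2.128]
contact_force: [-1.0, 0.3, 5.7]
opening: 0.0571
grip_force: 35.0
```

carry_out --pt "0 0 -1 0 0 0 0.5" --pt "0 0 -2 0 0 0 0.5" --pt "0 0 -3 0 0 0 0.5" --pt "0 0 -3 0 0 0 0.5" --pt "0 0 -2 0 0 0 0.5" --pt "0 0 0 0 0 0 0.5" --pt "0 0 0 0 0 0 0.5" --pt "0 0 0 0 0 0 0.5"

```text
time: 27.62
tool_pos: [0.6169, -0.1323, 0.1245]
tool_rot: [-3.141, 0.001, 2.128]
contact_force: [-0.4, -0.7, -3.0]
opening: 0.057
grip_force: 35.0
```

Run:
```python
from h import *
x,y=case(.0455,0); print(x,y); go(x,y,.13,2.794)
```

```text
0.5776227024156826 0.07916692105081882
t 27.62 pos [ 0.6169 -0.1323  0.1245] rot [-3.141e+00  1.000e-03  2.128e+00] F [-0.4 -0.7 -3. ] T [-0.01  0.02 -0.04] op 0.057 g 35.0 q [-0.33  0.63  1.36 -0.    1.15 -0.89]
shift cm [20.02  7.85 -0.58] turn [-0.001  0.001 -0.666] (q6 later -0.89 )
```

carry_out --pt "2.22 0.87 -1 0 0 0 0.5" --pt "2.22 0.87 0 0 0 0 0.5" --pt "2.22 0.87 0 0 0 0 0.5" --pt "2.22 0.87 0 0 0 0 0.5" --pt "2.22 0.87 0 0 0 0 0.5" --pt "2.22 0.87 0 0 0 0 0.5" --pt "2.22 0.87 0 0 0 0 0.5" --pt "2.22 0.87 0 0 0 0 0.5"

```text
time: 28.28
tool_pos: [0.5815, 0.0559, 0.1332]
tool_rot: [-3.139, 0.001, 2.128]
contact_force: [-0.0, -0.6, -3.2]
opening: 0.0575
grip_force: 35.0
```

carry_out --pt "2.2 0.87 0 0 0 0 0.5" --pt "0 0 0 0 0 -0.111 0.5" --pt "0 0 0 0 0 -0.111 0.5" --pt "0 0 0 0 0 -0.111 0.5" --pt "0 0 0 0 0 -0.111 0.5" --pt "0 0 0 0 0 -0.111 0.5" --pt "0 0 0 0 0 -0.111 0.5" --pt "0 0 0 0 0 0 0.5"

```text
time: 28.95
tool_pos: [0.5776, 0.0781, 0.1333]
tool_rot: [-3.139, -0.0, 2.798]
contact_force: [0.2, 0.9, -3.8]
opening: 0.0572
grip_force: 35.0
```

Run:
```python
from h import *
x,y=case(.0455,0); go(x,y,.058,2.794)
for n in("wrist","scene"): 
    tin(n)
    d=cams.read_camera(n); W=cloud(d); Q=tocase(W)*1000; z=W[...,2]; m=(z>.115)&(z<.140)&(abs(Q[...,1])<30)&(abs(Q[...,0]-45)<60); print(n,m.sum(),np.round(np.percentile(Q[m],[1,3,50,97,99],axis=0),1).tolist(),np.round(np.percentile(z[m],[2,50,98]),3))
```

```text
t 28.95 pos [0.5776 0.0781 0.1333] rot [-3.139 -0.     2.798] F [ 0.2  0.9 -3.8] T [ 0.04  0.04 -0.02] op 0.0572 g 35.0 q [ 0.    0.54  1.5  -0.    1.1  -1.22]
shift cm [0.04 0.13 7.53] turn [-0.003 -0.     0.004] (q6 later -1.22 )
wrist 3077 case cen [10.3  0.6] [67.3 23.3] 89.1 z [0.0408 0.042  0.0431] x [-1. 21.] y [-31.9  33.2]
wrist 652 [[7.5, -24.7], [8.0, -23.4], [8.4, -0.7], [9.2, 21.8], [10.3, 23.9]] [0.118 0.127 0.139]
scene 544 case cen [46.  -6.4] [84.6 97.3] 89.2 z [0.037  0.0414 0.0448] x [-1.5 93.1] y [-38.1  33.2]
scene 136 [[7.1, -29.9], [7.6, -29.7], [14.1, -25.9], [78.2, 17.1], [80.8, 20.7]] [0.117 0.127 0.139]
```

carry_out --pt "0.1 0.17 2 0 0 0 0.5" --pt "0 0 2 0 0 0 0.5" --pt "0 0 1.5 0 0 0 0.5" --pt "0 0 0.8 0 0 0 0.5" --pt "0 0 0.5 0 0 0 0.5" --pt "0 0 0.3 0 0 0 0.5" --pt "0 0 0.2 0 0 0 0.5" --pt "0 0 0 0 0 0 0.5"

```text
time: 29.82
tool_pos: [0.5791, 0.0798, 0.0631]
tool_rot: [-3.14, 0.005, 2.794]
contact_force: [0.5, 0.1, -3.4]
opening: 0.0572
grip_force: 35.0
```

carry_out --pt "0 0 0.1 0 0 0 0.5" --pt "0 0 0.1 0 0 0 0.5" --pt "0 0 0 0 0 0 0.5" --pt "0 0 0 0 0 0 0.5" --pt "0 0 0 0 0 0 0.5" --pt "0 0 0 0 0 0 0.5" --pt "0 0 0 0 0 0 0.5" --pt "0 0 0 0 0 0 0.5"

```text
time: 30.48
tool_pos: [0.5788, 0.0798, 0.0608]
tool_rot: [-3.14, 0.004, 2.794]
contact_force: [-0.3, -0.5, -3.5]
opening: 0.0573
grip_force: 35.0
```

carry_out --pt "0 0 0.1 0 0 0 0.5" --pt "0 0 0.1 0 0 0 0.5" --pt "0 0 0.05 0 0 0 0.5" --pt "0 0 0 0 0 0 0.5" --pt "0 0 0 0 0 0 0.5" --pt "0 0 0 0 0 0 0.5" --pt "0 0 0 0 0 0 0.5" --pt "0 0 0 0 0 0 0.5"

```text
time: 31.15
tool_pos: [0.5789, 0.0798, 0.0591]
tool_rot: [-3.14, 0.004, 2.794]
contact_force: [-4.1, -1.2, 5.8]
opening: 0.0573
grip_force: 35.0
```

Run:
```python
from h import *
s=st(); print(tocase(s["tool_pos"])*1000)
d=cams.read_camera("wrist"); W=cloud(d); Q=tocase(W)*1000; z=W[...,2]; m=(z>.06)&(z<.08)&(abs(Q[...,1])<27)&(abs(Q[...,0]-45)<60); print(m.sum(),np.round(np.percentile(Q[m],[1,3,50,97,99],axis=0),1).tolist(),np.round(np.percentile(z[m],[2,50,98]),4))
```

```text
t 31.15 pos [0.5789 0.0798 0.0591] rot [-3.14   0.004  2.794] F [-4.1 -1.2  5.8] T [0.05 0.5  0.06] op 0.0573 g 35.0 q [ 0.01  0.63  1.57 -0.    0.93 -1.21]
[46.50435346  1.03799292]
13788 [[7.7, -26.3], [7.9, -25.1], [28.5, 0.2], [67.9, 25.3], [69.0, 26.4]] [0.0699 0.0731 0.0743]
```

carry_out --pt "0 0 0 0 0 0 0.9" --pt "0 0 0 0 0 0 0.9" --pt "0 0 0 0 0 0 0.9" --pt "0 0 0 0 0 0 0.9" --pt "0 0 -1 0 0 0 0.9" --pt "0 0 -2 0 0 0 0.9" --pt "0 0 -3 0 0 0 0.9" --pt "0 0 -3 0 0 0 0.9"

```text
time: 31.87
tool_pos: [0.5781, 0.08, 0.1493]
tool_rot: [-3.14, 0.002, 2.794]
contact_force: [0.8, 0.2, -0.2]
opening: 0.082
grip_force: 0.0
```

Run:
```python
from h import *
go(.62,-.3275,.11,2.794)
for n in("scene","top"):
    d=cams.read_camera(n); W=cloud(d); parts(W,(abs(W[...,0]-.58)<.13)&(W[...,1]<-.08)&(W[...,1]>-.4)&(W[...,2]<.06))
d=cams.read_camera("wrist"); W=cloud(d); Q=tocase(W)*1000; z=W[...,2]; m=(z>.06)&(z<.08)&(abs(Q[...,1])<30)&(abs(Q[...,0]-45)<60); print(m.sum(),np.round(np.percentile(Q[m],[1,3,50,97,99],axis=0),1).tolist(),np.round(np.percentile(z[m],[2,50,98]),4))
tin("wrist")
```

```text
t 31.87 pos [0.5781 0.08   0.1493] rot [-3.140e+00  2.000e-03  2.794e+00] F [ 0.8  0.2 -0.2] T [-0.03 -0.04  0.05] op 0.082 g 0.0 q [ 0.01  0.52  1.48 -0.    1.14 -1.21]
shift cm [-17.81 -36.89   4.05] turn [-0.002  0.002  0.   ] (q6 later -1.21 )
zt 0.043 cen [ 619.4 -330.6] size [54.1 52.7] ang 67.9
zt 0.03 cen [ 696.9 -227.2] size [126.4  25.7] ang 90.0
zt 0.043 cen [ 620.3 -327. ] size [54.9 52.9] ang 1.1
8868 [[7.6, -26.7], [9.2, -25.5], [42.9, 1.0], [81.1, 27.7], [83.0, 29.0]] [0.0715 0.073  0.0744]
wrist 1729 case cen [45.7 -0. ] [ 94.1 104. ] 0.1 z [0.038  0.042  0.0453] x [-1.1 92.4] y [-50.   49.8]
```

carry_out --pt "-1.11 -2.31 0 0 0 0 1" --pt "-1.11 -2.31 0 0 0 0 1" --pt "-1.11 -2.31 0 0 0 0 1" --pt "-1.11 -2.31 0 0 0 0 1" --pt "-1.11 -2.31 0 0 0 0 1" --pt "-1.11 -2.31 0 0 0 0 1" --pt "-1.11 -2.31 0 0 0 0 1" --pt "-1.11 -2.31 0 0 0 0 1"

```text
time: 32.73
tool_pos: [0.5983, -0.1249, 0.1473]
tool_rot: [-3.14, 0.001, 2.794]
contact_force: [1.2, 0.1, 0.5]
opening: 0.0918
grip_force: 0.0
```

carry_out --pt "-1.11 -2.31 0.6 0 0 0 1" --pt "-1.11 -2.31 0.6 0 0 0 1" --pt "-1.11 -2.31 0.6 0 0 0 1" --pt "-1.11 -2.31 0.6 0 0 0 1" --pt "-1.11 -2.31 0.6 0 0 0 1" --pt "-1.11 -2.31 0.6 0 0 0 1" --pt "-1.11 -2.31 0.4 0 0 0 1" --pt "-1.11 -2.24 0 0 0 0 1"

```text
time: 33.4
tool_pos: [0.6188, -0.328, 0.1064]
tool_rot: [-3.141, -0.001, 2.794]
contact_force: [-0.0, -0.3, -1.0]
opening: 0.092
grip_force: 0.0
```

carry_out --pt "0 0 0 0 0 0 1" --pt "0 0 0 0 0 0 1" --pt "0 0 0 0 0 0 1" --pt "0 0 0 0 0 0 1" --pt "0 0 0 0 0 0 1" --pt "0 0 0 0 0 0 1" --pt "0 0 0 0 0 0 1" --pt "0 0 0 0 0 0 1"

```text
time: 34.07
tool_pos: [0.6203, -0.3269, 0.1098]
tool_rot: [-3.14, 0.004, 2.795]
contact_force: [1.2, -0.6, 0.4]
opening: 0.0918
grip_force: 0.0
```

Run:
```python
from h import *
go(.62,-.3275,.016,2.794)
d=cams.read_camera("wrist"); W=cloud(d); parts(W,(abs(W[...,0]-.62)<.06)&(abs(W[...,1]+.327)<.06)&(W[...,2]<.055)); cv2.imwrite("pics/w6.png",d["image"])
```

```text
t 34.07 pos [ 0.6203 -0.3269  0.1098] rot [-3.14   0.004  2.795] F [ 1.2 -0.6  0.4] T [0.01 0.   0.04] op 0.0918 g 0.0 q [-0.59  0.77  1.13 -0.    1.24 -1.82]
shift cm [ 0.04 -0.05  9.38] turn [-0.002  0.004  0.001] (q6 later -1.82 )
zt 0.042 cen [ 620.  -329.3] size [55.8 55.3] ang 73.1
```

View pics/w6.png

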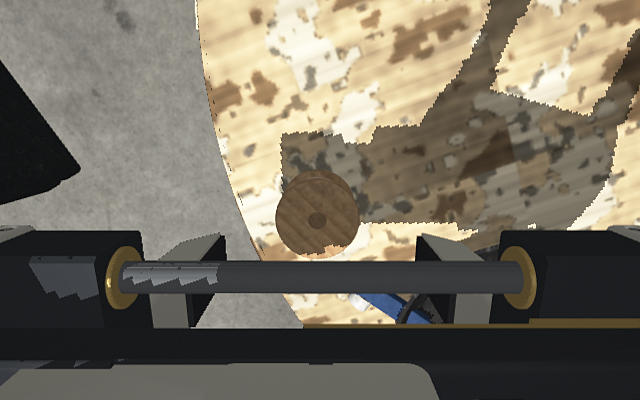

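Spool is at (318,215) in the wrist view, with its centre at (0.620, -0.329), near the table edge. The blue clamp shows at (400,305), close to the right finger. I check its clearance.

Run:
```python
from h import *
d=dict(np.load("scene0.npz")); d2=dict(np.load("top0.npz"))
for d in(d,d2):
    W=cloud(d); g=cv2.cvtColor(d["image"],cv2.COLOR_BGR2HSV)
    P=W[(np.hypot(W[...,0]-.62,W[...,1]+.329)<.13)&(W[...,2]>.008)]-[.62,-.329,0]
    for yaw in (2.794,2.3,1.8,3.3,):
        t=P[:,:2]@np.array([[np.cos(yaw),np.sin(yaw)],[np.sin(yaw),-np.cos(yaw)]]).T*1000
        far=np.hypot(*t.T)>32
        f=far&(abs(t[:,0])<18)&(abs(t[:,1])<75); b=far&(abs(t[:,0])<42)&(abs(t[:,1])<100)
        print(yaw,"fing",f.sum(), np.round(P[f,2].max(),3) if f.any() else 0,np.round(t[f].mean(0)) if f.any() else "","body",b.sum(),np.round(P[b,2].max(),3) if b.any() else 0)
```

```text
2.794 fing 0 0  body 6 0.031
2.3 fing 0 0  body 96 0.031
1.8 fing 31 0.021 [-6. 70.] body 120 0.031
3.3 fing 0 0  body 0 0
2.794 fing 0 0  body 8 0.032
2.3 fing 0 0  body 104 0.033
1.8 fing 22 0.018 [-2. 71.] body 141 0.031
3.3 fing 0 0  body 0 0
```

carry_out --pt "-0.02 -0.17 2 0 0 0 1" --pt "0 0 2 0 0 0 1" --pt "0 0 2 0 0 0 1" --pt "0 0 1.5 0 0 0 1" --pt "0 0 1 0 0 0 1" --pt "0 0 0.7 0 0 0 1" --pt "0 0 0 0 0 0 0.5" --pt "0 0 0 0 0 0 0.5" --force 30

```text
time: 34.78
tool_pos: [0.6202, -0.3295, 0.0179]
tool_rot: [-3.14, 0.004, 2.794]
contact_force: [-0.3, -0.3, 0.3]
opening: 0.0824
grip_force: 0.0
```

carry_out --pt "0 0 0 0 0 0 0.5" --pt "0 0 0 0 0 0 0.5" --pt "0 0 0 0 0 0 0.5" --pt "0 0 0 0 0 0 0.5" --pt "0 0 0 0 0 0 0.5" --pt "0 0 0 0 0 0 0.5" --pt "0 0 0 0 0 0 0.5" --pt "0 0 0 0 0 0 0.5"

```text
time: 35.45
tool_pos: [0.6203, -0.3295, 0.0182]
tool_rot: [-3.14, 0.005, 2.794]
contact_force: [-0.9, 0.7, 5.4]
opening: 0.0557
grip_force: 30.0
```

carry_out --pt "0 0 -1 0 0 0 0.5" --pt "0 0 -2 0 0 0 0.5" --pt "0 0 -3 0 0 0 0.5" --pt "0 0 -4 0 0 0 0.5" --pt "0 0 -4 0 0 0 0.5" --pt "0 0 0 0 0 0 0.5" --pt "0 0 0 0 0 0 0.5" --pt "0 0 0 0 0 0 0.5"

```text
time: 36.12
tool_pos: [0.6189, -0.3285, 0.1566]
tool_rot: [-3.141, 0.002, 2.794]
contact_force: [-0.7, 1.5, -1.3]
opening: 0.0556
grip_force: 30.0
```

Run:
```python
from h import *
x,y=case(.0455,.0005); go(x,y,.16,2.794)
```

```text
t 36.12 pos [ 0.6189 -0.3285  0.1566] rot [-3.141e+00  2.000e-03  2.794e+00] F [-0.7  1.5 -1.3] T [-0.02 -0.    0.01] op 0.0556 g 30.0 q [-0.6   0.73  1.08 -0.    1.33 -1.82]
shift cm [17.76 36.97 -0.41] turn [-0.001  0.002  0.   ] (q6 later -1.82 )
```

carry_out --pt "1.11 2.31 -0.4 0 0 0 0.5" --pt "1.11 2.31 0 0 0 0 0.5" --pt "1.11 2.31 0 0 0 0 0.5" --pt "1.11 2.31 0 0 0 0 0.5" --pt "1.11 2.31 0 0 0 0 0.5" --pt "1.11 2.31 0 0 0 0 0.5" --pt "1.11 2.31 0 0 0 0 0.5" --pt "1.11 2.31 0 0 0 0 0.5"

```text
time: 36.78
tool_pos: [0.5973, -0.1233, 0.1582]
tool_rot: [-3.14, -0.001, 2.794]
contact_force: [0.3, -0.6, -2.2]
opening: 0.0556
grip_force: 30.0
```

carry_out --pt "1.11 2.31 0 0 0 0 0.5" --pt "1.11 2.31 0 0 0 0 0.5" --pt "1.11 2.31 0 0 0 0 0.5" --pt "1.11 2.31 0 0 0 0 0.5" --pt "1.11 2.31 0 0 0 0 0.5" --pt "1.11 2.31 0 0 0 0 0.5" --pt "1.11 2.31 0 0 0 0 0.5" --pt "1.11 2.31 0 0 0 0 0.5"

```text
time: 37.45
tool_pos: [0.5766, 0.0803, 0.1578]
tool_rot: [-3.138, -0.001, 2.794]
contact_force: [-0.6, 0.1, -2.4]
opening: 0.0556
grip_force: 30.0
```

carry_out --pt "0 0 2 0 0 0 0.5" --pt "0 0 2 0 0 0 0.5" --pt "0 0 0 0 0 0 0.5" --pt "0 0 0 0 0 0 0.5" --pt "0 0 0 0 0 0 0.5" --pt "0 0 0 0 0 0 0.5" --pt "0 0 0 0 0 0 0.5" --pt "0 0 0 0 0 0 0.5"

```text
time: 38.12
tool_pos: [0.5789, 0.0787, 0.121]
tool_rot: [-3.141, 0.005, 2.794]
contact_force: [0.6, 0.4, -1.4]
opening: 0.0553
grip_force: 30.0
```

Run:
```python
from h import *
x,y=case(.0455,.0005); go(x,y,.091,2.794)
d=cams.read_camera("wrist"); W=cloud(d); Q=tocase(W)*1000; z=W[...,2]; g=cv2.cvtColor(d["image"],cv2.COLOR_BGR2HSV)
m=(z>.064)&(z<.08)&(abs(Q[...,1])<35)&(abs(Q[...,0]-45)<60); print(m.sum(),np.round(np.percentile(Q[m],[1,3,50,97,99],axis=0),1).tolist())
m=(z>.128)&(z<.15)&(abs(Q[...,1])<29)&(abs(Q[...,0]-45)<40); print(m.sum(),np.round(np.percentile(Q[m],[1,3,50,97,99],axis=0),1).tolist(),np.round(np.percentile(z[m],[2,50,98]),4))
```

```text
t 38.12 pos [0.5789 0.0787 0.121 ] rot [-3.141  0.005  2.794] F [ 0.6  0.4 -1.4] T [0.04 0.08 0.03] op 0.0553 g 30.0 q [ 0.01  0.55  1.51 -0.    1.07 -1.22]
shift cm [0.15 0.05 3.  ] turn [-0.001  0.005 -0.   ] (q6 later -1.22 )
4030 [[7.5, -27.0], [7.7, -26.0], [18.9, 1.6], [35.1, 28.2], [38.3, 29.2]]
7965 [[19.9, -27.6], [21.0, -24.4], [36.7, 0.0], [63.0, 24.6], [63.7, 28.0]] [0.1398 0.1439 0.1453]
```

carry_out --pt "0.15 0.07 0.8 0 0 0 0.5" --pt "0 0 0.8 0 0 0 0.5" --pt "0 0 0.5 0 0 0 0.5" --pt "0 0 0.3 0 0 0 0.5" --pt "0 0 0.2 0 0 0 0.5" --pt "0 0 0.1 0 0 0 0.5" --pt "0 0 0 0 0 0 0.5" --pt "0 0 0 0 0 0 0.5"

```text
time: 38.83
tool_pos: [0.5775, 0.0801, 0.0934]
tool_rot: [-3.14, 0.004, 2.794]
contact_force: [0.8, -0.1, -1.5]
opening: 0.0556
grip_force: 30.0
```

carry_out --pt "0 0 0.1 0 0 0 0.5" --pt "0 0 0.1 0 0 0 0.5" --pt "0 0 0.05 0 0 0 0.5" --pt "0 0 0 0 0 0 0.5" --pt "0 0 0 0 0 0 0.5" --pt "0 0 0 0 0 0 0.5" --pt "0 0 0 0 0 0 0.5" --pt "0 0 0 0 0 0 0.5"

```text
time: 39.5
tool_pos: [0.5775, 0.08, 0.0912]
tool_rot: [-3.14, 0.004, 2.794]
contact_force: [-1.7, 0.1, 4.7]
opening: 0.0554
grip_force: 30.0
```

carry_out --pt "0 0 0 0 0 0 0.85" --pt "0 0 0 0 0 0 0.85" --pt "0 0 0 0 0 0 0.85" --pt "0 0 0 0 0 0 0.85" --pt "0 0 -1 0 0 0 0.85" --pt "0 0 -3 0 0 0 0.85" --pt "0 0 -4 0 0 0 0.85" --pt "0 0 -3 0 0 0 0.85"

```text
time: 40.17
tool_pos: [0.5773, 0.0804, 0.2038]
tool_rot: [-3.141, 0.005, 2.794]
contact_force: [1.3, 0.5, 0.7]
opening: 0.078
grip_force: 0.0
```

```bash
cat >> h.py <<'E'
def pile():
    for n in("wrist","scene","top"):
        d=cams.read_camera(n); W=cloud(d); Q=tocase(W)*1000; z=W[...,2]
        for nm,zc in(("dark",.042),("plain",.073),("spool",.114)):
            m=(abs(z-zc)<.004)&(abs(Q[...,1])<(36 if zc<.05 else 45))&(abs(Q[...,0]-43)<47)
            if m.sum()>30: print(n,nm,m.sum(),"x",np.round(np.percentile(Q[...,0][m],[1,99]),1),"y",np.round(np.percentile(Q[...,1][m],[1,99]),1),"z",np.round(np.median(z[m]),4))
    return d
E
python3 - <<'E'
from h import *
pile()
d=cams.read_camera("scene"); bay(cloud(d)); cv2.imwrite("pics/s7.png",cv2.resize(d["image"][130:270,220:360],None,fx=4,fy=4))
go(*AX,.2)
E
```

```text
wrist dark 1146 x [-1.  83.5] y [-33.2  33.8] z 0.042
wrist plain 1771 x [ 7.4 83. ] y [-27.1  29.4] z 0.0731
wrist spool 4359 x [18.7 70.2] y [-25.  27.] z 0.114
scene dark 178 x [-1.9 89.4] y [-35.7  30.1] z 0.0415
scene plain 203 x [ 7.7 83.8] y [-30.1  27.7] z 0.0727
scene spool 216 x [19.3 70.4] y [-26.  26.] z 0.1135
top dark 122 x [-1.3 26.9] y [-31.   35.4] z 0.0414
top plain 143 x [ 7.4 30.9] y [-25.1  30.6] z 0.0727
top spool 69 x [17.4 29.4] y [-17.3  20. ] z 0.1135
plate x n 23 [-36.  -25.1 -20.2] endwall [91.2 94.9 99.9]
t 40.37 pos [0.5773 0.0804 0.202 ] rot [-3.141  0.006  2.794] F [-0.   0.  -1.5] T [0.02 0.04 0.03] op 0.0778 g 0.0 q [ 0.01  0.47  1.41 -0.    1.25 -1.21]
shift cm [11.28 -0.1   0.13]
```

View pics/s7.png

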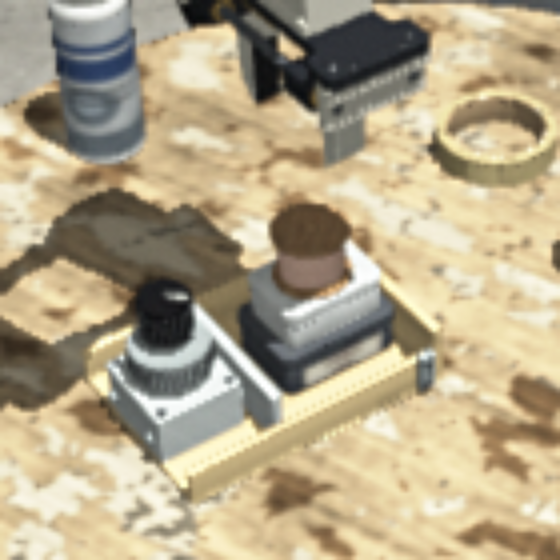

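The pile is upright and centred at crop (310,290); all three centres agree within 1 mm. Next I wind the plate in.

carry_out --pt "2.25 0 0 0 0 0 1" --pt "2.25 0 0 0 0 0 1" --pt "2.25 0 0 0 0 0 1" --pt "2.25 0 0 0 0 0 1" --pt "2.25 -0.1 0 0 0 0 1" --pt "0 0 0 0 0 0 1" --pt "0 0 2 0 0 0 1" --pt "0 0 2 0 0 0 1"

```text
time: 41.03
tool_pos: [0.4713, 0.1177, 0.1599]
tool_rot: [-3.141, 0.005, 2.795]
contact_force: [-1.2, -0.5, 0.1]
opening: 0.0917
grip_force: 0.0
```

Run:
```python
from h import *
go(*AX,.091,2.794)
```

```text
t 41.03 pos [0.4713 0.1177 0.1599] rot [-3.141  0.005  2.795] F [-1.2 -0.5  0.1] T [0.05 0.02 0.01] op 0.0917 g 0.0 q [ 0.09  0.35  1.74 -0.    1.05 -1.13]
shift cm [0.07 0.   6.89] turn [-0.001  0.005  0.001] (q6 later -1.13 )
```

carry_out --pt "0 0 2 0 0 0 1" --pt "0 0 2 0 0 0 1" --pt "0 0 1.5 0 0 0 1" --pt "0 0 1 0 0 0 1" --pt "0 0 0.4 0 0 0 1" --pt "0 0 0 0 0 0 0.3" --pt "0 0 0 0 0 0 0.3" --pt "0 0 0 0 0 0 0.3" --force 40

```text
time: 41.7
tool_pos: [0.4717, 0.1174, 0.0917]
tool_rot: [-3.14, 0.005, 2.794]
contact_force: [0.5, -0.5, 0.7]
opening: 0.0766
grip_force: 0.0
```

carry_out --pt "0 0 0 0 0 0 0.3" --pt "0 0 0 0 0 0 0.3" --pt "0 0 0 0 0 0 0.3" --pt "0 0 0 0 0 0 0.3" --pt "0 0 0 0 0 0 0.3" --pt "0 0 0 0 0 0 0.3" --pt "0 0 0 0 0 0 0.3" --pt "0 0 0 0 0 0 0.3"

```text
time: 42.37
tool_pos: [0.4713, 0.1174, 0.0914]
tool_rot: [-3.14, 0.004, 2.794]
contact_force: [-0.2, -0.2, 1.1]
opening: 0.0354
grip_force: 40.0
```

carry_out --pt "0 0 0 0 0 0.1 0.3" --pt "0 0 0 0 0 0.1 0.3" --pt "0 0 0 0 0 0.1 0.3" --pt "0 0 0 0 0 0.1 0.3" --pt "0 0 0 0 0 0.1 0.3" --pt "0 0 0 0 0 0.1 0.3" --pt "0 0 0 0 0 0.1 0.3" --pt "0 0 0 0 0 0.1 0.3"

```text
time: 43.03
tool_pos: [0.4716, 0.1178, 0.0914]
tool_rot: [3.139, 0.004, 1.99]
contact_force: [0.4, 2.7, -0.4]
opening: 0.0351
grip_force: 40.0
```

carry_out --pt "0 0 0 0 0 0.1 0.3" --pt "0 0 0 0 0 0.1 0.3" --pt "0 0 0 0 0 0.1 0.3" --pt "0 0 0 0 0 0.1 0.3" --pt "0 0 0 0 0 0.1 0.3" --pt "0 0 0 0 0 0.1 0.3" --pt "0 0 0 0 0 0.1 0.3" --pt "0 0 0 0 0 0.1 0.3"

```text
time: 43.7
tool_pos: [0.4722, 0.1178, 0.0914]
tool_rot: [3.136, 0.0, 1.189]
contact_force: [4.1, 1.7, -1.6]
opening: 0.0354
grip_force: 40.0
```

carry_out --pt "0 0 0 0 0 0.1 0.3" --pt "0 0 0 0 0 0.1 0.3" --pt "0 0 0 0 0 0.1 0.3" --pt "0 0 0 0 0 0.1 0.3" --pt "0 0 0 0 0 0.1 0.3" --pt "0 0 0 0 0 0.1 0.3" --pt "0 0 0 0 0 0.1 0.3" --pt "0 0 0 0 0 0.1 0.3"

```text
time: 44.37
tool_pos: [0.4726, 0.1174, 0.0914]
tool_rot: [3.137, -0.004, 0.389]
contact_force: [4.3, -0.9, -1.7]
opening: 0.0355
grip_force: 40.0
```

Run:
```python
from h import *
st()
for n in ("top","scene","wrist"): bay(cloud(cams.read_camera(n)))
pile()
```

```text
t 44.37 pos [0.4726 0.1174 0.0914] rot [ 3.137 -0.004  0.389] F [ 4.3 -0.9 -1.7] T [ 0.24 -0.24  0.14] op 0.0355 g 40.0 q [ 0.09  0.44  1.82 -0.    0.87  1.27]
no plate
plate x n 17 [-32.1 -11.5  -8. ] endwall [91.1 95.  99.3]
plate x n 1035 [-14.2 -10.5  -6.6] endwall [ 92.4  97.4 100.1]
wrist dark 3684 x [-0.6 70.5] y [-31.3  34. ] z 0.0421
wrist plain 5617 x [ 7.9 62. ] y [-26.5  29.8] z 0.0732
wrist spool 18565 x [18.9 70.1] y [-24.2  27. ] z 0.114
scene dark 185 x [-1.8 88. ] y [-35.8  30.7] z 0.0419
scene plain 152 x [ 7.2 84.3] y [-30.3  19.5] z 0.0731
scene spool 123 x [24.5 71. ] y [-28.   18.5] z 0.1136
top dark 93 x [ 5.4 89.7] y [-31.5  35.5] z 0.0414
top plain 190 x [ 9.6 84.4] y [-25.5  30.8] z 0.0724
top spool 369 x [19.4 70.7] y [-23.1  28.9] z 0.1133
```

carry_out --pt "0 0 0 0 0 0.1 0.3" --pt "0 0 0 0 0 0.1 0.3" --pt "0 0 0 0 0 0.1 0.3" --pt "0 0 0 0 0 0.1 0.3" --pt "0 0 0 0 0 0.1 0.3" --pt "0 0 0 0 0 0.1 0.3" --pt "0 0 0 0 0 0.1 0.3" --pt "0 0 0 0 0 0 0.3"

```text
time: 45.33
tool_pos: [0.4726, 0.1169, 0.0915]
tool_rot: [3.14, -0.006, -0.309]
contact_force: [5.5, -3.1, -2.9]
opening: 0.0354
grip_force: 40.0
```

Run:
```python
from h import *
st()
d=cams.read_camera("wrist"); W=cloud(d); bay(W); Q=tocase(W)*1000; z=W[...,2]
for a in(-20,0,20):
    m=(abs(Q[...,1]-a)<8)&(Q[...,0]>-25)&(Q[...,0]<30)
    pl=m&(abs(z-.048)<.002); tn=m&(abs(z-.042)<.002); print(a,pl.sum(),tn.sum(),"plate max",np.round(Q[...,0][pl].max() if pl.any() else np.nan,1),"tin min",np.round(Q[...,0][tn].min() if tn.any() else np.nan,1))
cv2.imwrite("pics/w8.png",d["image"])
```

```text
t 45.33 pos [0.4726 0.1169 0.0915] rot [ 3.14  -0.006 -0.309] F [ 5.5 -3.1 -2.9] T [-0.22 -0.39 -0.07] op 0.0354 g 40.0 q [ 0.09  0.44  1.82 -0.    0.87  1.97]Traceback (most recent call last):
  File "<stdin>", line 3, in <module>
  File "h.py", line 28, in bay
    x=Q[...,0][m]; e=(abs(Q[...,1])<60)&(z>45)&(z<55)&(Q[...,0]>80)&(Q[...,0]<110); print("plate x n",m.sum(),np.round(np.percentile(x,[3,50,97]),1),"endwall",np.round(np.percentile(Q[...,0][e],[3,50,97]),1))
                                                                                                                                                                        ~~~~~~~~~~~~~^^^^^^^^^^^^^^^^^^^^^^^
    return _quantile_unchecked(
        a, q, axis, out, overwrite_input, method, keepdims, weights)
    return _ureduce(a,
                    func=_quantile_ureduce_func,
    ...<5 lines>...
                    overwrite_input=overwrite_input,
                    method=method)
    r = func(a, **kwargs)
    result = _quantile(arr,
                       quantiles=q,
    ...<2 lines>...
                       out=out,
                       weights=wgt)
    slices_having_nans = np.isnan(arr[-1, ...])
                                  ~~~^^^^^^^^^
IndexError: index -1 is out of bounds for axis 0 with size 0
```

```bash
cat > gap.py <<'E'
from h import *
st()
for n in("wrist","scene","top"):
    d=cams.read_camera(n); W=cloud(d); Q=tocase(W)*1000; z=W[...,2]
    for a in(-48,-20,0,20,48):
        m=(abs(Q[...,1]-a)<8)&(Q[...,0]>-25)&(Q[...,0]<30)
        pl=m&(abs(z-.048)<.0025); tn=m&(abs(z-.0415)<.002)&(Q[...,0]>-3); print(n,a,pl.sum(),tn.sum(),"plate",np.round(np.percentile(Q[...,0][pl],[2,50,98]),1) if pl.sum()>3 else "","tin min",np.round(Q[...,0][tn].min(),1) if tn.any() else "")
    if n=="wrist": cv2.imwrite("pics/w8.png",d["image"])
E
python3 gap.py
```

```text
t 45.38 pos [0.4726 0.1169 0.0915] rot [ 3.14  -0.007 -0.305] F [ 4.9 -3.4 -3. ] T [-0.2  -0.39 -0.1 ] op 0.0355 g 40.0 q [ 0.09  0.44  1.82 -0.    0.87  1.97]
wrist -48 427 0 plate [-10.   -6.1  -2.4] tin min 
wrist -20 435 544 plate [-9.9 -6.1 -2.3] tin min -0.7
wrist 0 434 524 plate [-10.   -6.1  -2.4] tin min -0.6
wrist 20 437 520 plate [-9.9 -6.  -2.3] tin min -0.4
wrist 48 444 0 plate [-9.9 -6.1 -2.3] tin min 
scene -48 10 0 plate [-10.8  -8.9  -4. ] tin min 
scene -20 27 15 plate [-11.5   8.1  26.7] tin min 1.2
scene 0 17 10 plate [-11.   -4.3  10.3] tin min 1.4
scene 20 1 4 plate  tin min 6.2
scene 48 0 0 plate  tin min 
top -48 14 0 plate [-11.   -6.6  -3.6] tin min 
top -20 0 9 plate  tin min 12.0
top 0 0 0 plate  tin min 
top 20 0 2 plate  tin min 7.1
top 48 4 0 plate [-5.7 -4.4 -3.2] tin min
```

View pics/w8.png

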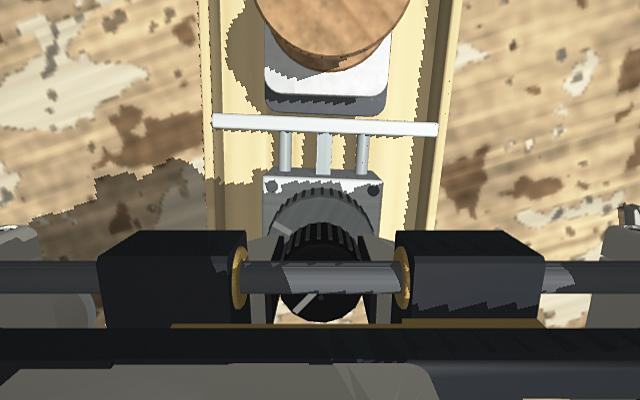

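The wrist view shows the plate edge at row 125 just short of the dark tin's edge at row 110, a gap of about 1.7 mm. A further 0.22 rad closes it to a slight play.

carry_out --pt "0 0 0 0 0 0.06 0.3" --pt "0 0 0 0 0 0.06 0.3" --pt "0 0 0 0 0 0.06 0.3" --pt "0 0 0 0 0 0.04 0.3" --pt "0 0 0 0 0 0 0.3" --pt "0 0 0 0 0 0 0.3" --pt "0 0 0 0 0 0 0.3" --pt "0 0 0 0 0 0 0.3"

```text
time: 46.2
tool_pos: [0.4725, 0.1168, 0.0914]
tool_rot: [3.141, -0.007, -0.524]
contact_force: [4.4, -4.0, -2.2]
opening: 0.0354
grip_force: 40.0
```

```bash
python3 gap.py | head -6; python3 -c "
from h import *
pile()" | grep wrist
```

```text
t 46.2 pos [0.4725 0.1168 0.0914] rot [ 3.141 -0.007 -0.524] F [ 4.4 -4.  -2.2] T [-0.33 -0.43 -0.15] op 0.0354 g 40.0 q [ 0.09  0.44  1.82 -0.01  0.87  2.19]
wrist -48 449 0 plate [-8.6 -4.8 -1. ] tin min 
wrist -20 439 575 plate [-8.6 -4.8 -1. ] tin min -0.7
wrist 0 439 526 plate [-8.7 -4.8 -1. ] tin min -0.6
wrist 20 434 507 plate [-8.7 -4.8 -1. ] tin min -0.5
wrist 48 428 0 plate [-8.7 -4.8 -1. ] tin min 
wrist dark 2708 x [-0.5 50.6] y [-33.2  32.6] z 0.0421
wrist plain 5043 x [ 8.1 37.3] y [-27.4  28.8] z 0.0732
wrist spool 7573 x [18.3 40.6] y [-21.3  26.4] z 0.114
```

Plate face is at -0.9 mm and the tin edge at -0.6 mm, so it is snug. Release the knob and move down to the ring.

carry_out --pt "0 0 0 0 0 0 1" --pt "0 0 0 0 0 0 1" --pt "0 0 0 0 0 0 1" --pt "0 0 0 0 0 0 1" --pt "0 0 0 0 0 0 1" --pt "0 0 0 0 0 0 1" --pt "0 0 0 0 0 -0.1 1" --pt "0 0 0 0 0 -0.1 1"

```text
time: 47.17
tool_pos: [0.4712, 0.1175, 0.0913]
tool_rot: [3.14, -0.004, -0.321]
contact_force: [0.8, 0.0, -0.4]
opening: 0.0845
grip_force: 0.0
```

carry_out --pt "0 0 0 0 0 -0.1 1" --pt "0 0 0 0 0 -0.1 1" --pt "0 0 0 0 0 -0.1 1" --pt "0 0 0 0 0 -0.1 1" --pt "0 0 0 0 0 -0.1 1" --pt "0 0 0 0 0 -0.05 1" --pt "0 0 0 0 0 0 1" --pt "0 0 0 0 0 0 1"

```text
time: 47.83
tool_pos: [0.4712, 0.1174, 0.0913]
tool_rot: [3.138, -0.002, 0.223]
contact_force: [-1.0, 0.1, 0.5]
opening: 0.092
grip_force: 0.0
```

```bash
python3 -c "
from h import *
go(*AX,.0615,.23)"; python3 gap.py | head -4
```

```text
t 47.83 pos [0.4712 0.1174 0.0913] rot [ 3.138e+00 -2.000e-03  2.230e-01] F [-1.   0.1  0.5] T [-0.12  0.17  0.03] op 0.092 g 0.0 q [ 0.09  0.44  1.82 -0.    0.87  1.44]
shift cm [-0.03 -0.05  2.98] turn [ 0.003 -0.002 -0.007] (q6 later 1.44 )
t 47.83 pos [0.4712 0.1174 0.0913] rot [ 3.138e+00 -2.000e-03  2.230e-01] F [-1.   0.1  0.5] T [-0.12  0.17  0.03] op 0.092 g 0.0 q [ 0.09  0.44  1.82 -0.    0.87  1.44]
wrist -48 387 0 plate [-8.8 -5.  -1.1] tin min 
wrist -20 425 518 plate [-8.7 -4.8  9.3] tin min -0.5
wrist 0 469 507 plate [-8.7 -4.5  9.2] tin min -0.5
```

carry_out --pt "-0.03 -0.04 1 0 0 0 1" --pt "0 0 1 0 0 0 1" --pt "0 0 0.9 0 0 0 1" --pt "0 0 0 0 0 0 0.5" --pt "0 0 0 0 0 0 0.5" --pt "0 0 0 0 0 0 0.5" --pt "0 0 0 0 0 0 0.5" --pt "0 0 0 0 0 0 0.5" --force 50

```text
time: 48.65
tool_pos: [0.4713, 0.1177, 0.0628]
tool_rot: [3.138, -0.003, 0.224]
contact_force: [0.2, -0.5, -0.3]
opening: 0.0631
grip_force: 0.0
```

carry_out --pt "0 0 0 0 0 0 0.5" --pt "0 0 0 0 0 0 0.5" --pt "0 0 0 0 0 0 0.5" --pt "0 0 0 0 0 0 0.5" --pt "0 0 0 0 0 0 0.5" --pt "0 0 0 0 0 0 0.5" --pt "0 0 0 0 0 0 0.5" --pt "0 0 0 0 0 0 0.5"

```text
time: 49.32
tool_pos: [0.4714, 0.117, 0.0627]
tool_rot: [3.137, -0.003, 0.224]
contact_force: [0.2, -5.0, 1.7]
opening: 0.0553
grip_force: 50.0
```

carry_out --pt "0 0 0 0 0 0.08 0.5" --pt "0 0 0 0 0 0.1 0.5" --pt "0 0 0 0 0 0.12 0.5" --pt "0 0 0 0 0 0.12 0.5" --pt "0 0 0 0 0 0.12 0.5" --pt "0 0 0 0 0 0.12 0.5" --pt "0 0 0 0 0 0.12 0.5" --pt "0 0 0 0 0 0.12 0.5"

```text
time: 49.98
tool_pos: [0.4715, 0.1175, 0.0627]
tool_rot: [-3.142, -0.005, -0.68]
contact_force: [2.5, -0.3, 1.1]
opening: 0.0551
grip_force: 50.0
```

```bash
python3 gap.py | head -4
```

```text
t 49.98 pos [0.4715 0.1175 0.0627] rot [-3.142 -0.005 -0.68 ] F [ 2.5 -0.3  1.1] T [-0.8   0.45  0.36] op 0.0551 g 50.0 q [ 0.09  0.49  1.85 -0.01  0.8   2.34]
wrist -48 642 0 plate [-8.7 -4.8 -1. ] tin min 
wrist -20 650 840 plate [-8.6 -4.6  9.3] tin min -0.6
wrist 0 637 725 plate [-8.7 -4.6  9.2] tin min -0.6
```

carry_out --pt "0 0 0 0 0 0.06 0.5" --pt "0 0 0 0 0 0.06 0.5" --pt "0 0 0 0 0 0.05 0.5" --pt "0 0 0 0 0 0.04 0.5" --pt "0 0 0 0 0 0 0.5" --pt "0 0 0 0 0 0 0.5" --pt "0 0 0 0 0 0 0.5" --pt "0 0 0 0 0 0 0.5"

```text
time: 50.8
tool_pos: [0.471, 0.1182, 0.0626]
tool_rot: [-3.14, -0.004, -0.882]
contact_force: [0.6, 5.5, 5.2]
opening: 0.0551
grip_force: 50.0
```

```bash
python3 gap.py | head -4
```

```text
t 50.8 pos [0.471  0.1182 0.0626] rot [-3.14  -0.004 -0.882] F [0.6 5.5 5.2] T [0.55 0.7  1.12] op 0.0551 g 50.0 q [ 0.09  0.49  1.85 -0.    0.8   2.55]
wrist -48 659 0 plate [-8.7 -4.9 -1.1] tin min 
wrist -20 674 908 plate [-8.7 -4.6 11.7] tin min -0.6
wrist 0 645 707 plate [-8.7 -4.5  9.3] tin min -0.5
```

Torque rose to 1.1 N m, so the ring is on its stop. Release and clear.

carry_out --pt "0 0 0 0 0 0 1" --pt "0 0 0 0 0 0 1" --pt "0 0 0 0 0 0 1" --pt "0 0 0 0 0 0 1" --pt "0 0 0 0 0 0 1" --pt "0 0 0 0 0 0 1" --pt "0 0 -2 0 0 0 1" --pt "0 0 -4 0 0 0 1"

```text
time: 51.62
tool_pos: [0.4679, 0.1174, 0.1193]
tool_rot: [3.134, 0.001, -0.886]
contact_force: [1.2, 0.1, 0.4]
opening: 0.0918
grip_force: 0.0
```

carry_out --pt "0 0 -4 0 0 0 1" --pt "0 0 -4 0 0 0 1" --pt "0 0 -3 0 0 0 1" --pt "0 0 0 0 0 0 1" --pt "0 0 0 0 0 0 1" --pt "0 0 0 0 0 0 1" --pt "0 0 0 0 0 0 1" --pt "0 0 0 0 0 0 1"

```text
time: 52.28
tool_pos: [0.4698, 0.118, 0.2308]
tool_rot: [3.14, -0.002, -0.886]
contact_force: [-0.2, -0.7, 0.5]
opening: 0.0919
grip_force: 0.0
```

```bash
python3 gap.py | head -6
python3 - <<'E'
from h import *
pile(); d=cams.read_camera("scene"); cv2.imwrite("pics/s9.png",d["image"][100:350,160:520])
E
```

```text
t 52.28 pos [0.4698 0.118  0.2308] rot [ 3.14e+00 -2.00e-03 -8.86e-01] F [-0.2 -0.7  0.5] T [0.05 0.19 0.03] op 0.0919 g 0.0 q [ 0.09  0.27  1.64 -0.    1.23  2.55]
wrist -48 158 0 plate [-8.8 -5.  -1.1] tin min 
wrist -20 153 214 plate [-8.7 -4.9  8.7] tin min -0.7
wrist 0 152 178 plate [-8.8 -4.9 -1. ] tin min -0.6
wrist 20 146 177 plate [-8.7 -4.9 -1.1] tin min -0.6
wrist 48 143 0 plate [-8.8 -5.  -1.2] tin min 
wrist dark 1426 x [-0.6 88. ] y [-33.6  32. ] z 0.042
wrist plain 1923 x [ 8.  84.5] y [-27.7  28.6] z 0.0731
wrist spool 4706 x [19.2 71.1] y [-25.6  26.4] z 0.114
scene dark 153 x [-1.6 88.2] y [-35.   33.7] z 0.0417
scene plain 215 x [ 6.9 84. ] y [-30.8  26. ] z 0.0726
scene spool 213 x [18.8 70.1] y [-26.3  25.8] z 0.1137
top dark 87 x [15.2 89.9] y [-31.6  35.3] z 0.041
top plain 145 x [18.  84.6] y [-25.9  31. ] z 0.0727
top spool 288 x [25.6 70.9] y [-23.4  29. ] z 0.1139
```

View pics/s9.png

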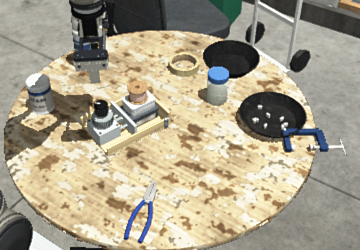

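The final picture shows the pile clamped in the case at (138,110). The jar and paint can are where they were; the spray can is hidden behind the arm. I hand in.

```bash
python3 -c "
from cell import robot
print(robot.hand_in())"
```

```text
the job is handed in; nothing more can be done
None
```

The job is handed in: the dark tin, plain tin and wire spool are stacked upright and centred (there was no tape roll), the plate sits within about 1 mm of the dark tin, and the lock ring is back tight on its stop.

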